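# File the evidence tray

## Robot

A 6-joint arm with a two-finger parallel gripper is mounted at the origin on the work surface. World frame = base frame: x ahead of the robot, y to its left, z up, the work surface at z = 0. Lengths are in m, angles in rad, forces in N, time in s.
With the tool pointing down it reaches from about 0.375 to 0.9 m from the base axis. Payload 3.1 kg.
Tool frame: the origin (TCP) lies at the very end of the fingers, on their centre line; the grasp point (between the pads) lies 19 mm behind it (arm.grip_depth is the distance from the TCP to the grasp point, in m); z points along the fingers, y is the line along which they close (so a half turn about z gives the same grasp; the last joint's range is limited). The gripper opens to 85 mm and grips with 20 to 120 N. Pads are 22 mm wide; open, the fingers measure 114 mm over their backs; the gripper's body (76 mm by 85 mm) begins 54 mm behind the grasp point. The pads swing forward as they close: fully open they stand 13 mm farther back than shut.
Start: joints at [-1.28, 0.527, 1.433, -0, 1.181, -0.178], TCP at [0.283, -0.557, 0.2] pointing down, gripper open.
Joint ranges: [-3.08, 3.08], [-0.75, 2.2], [0.22, 2.44], [-1.43, 4.57], [0, 2.65], [-2.85, 2.85]. Speed limits (rad/s): [2.79, 2.79, 3.14, 3.14, 3.14, 3.14].

## Interface

Orientations are given as a unit quaternion [x, y, z, w].
In Python, from cell import arm gives the robot as it stands.
- The arm moves only by the tool step_arm, never from a script. Its argument "commands" is a list of rows, each an object of numbers: "x", "y", "z": the shift along the tool's x, y, z in mm; "rx", "ry", "rz": the turn, a rotation vector about the tool's x, y, z in degrees; "grip": the opening, from 0 (shut) to 1 (fully open). In form: [{"x": .., "y": .., "z": .., "rx": .., "ry": .., "rz": .., "grip": ..}, ...]. A call has 1 to 12 rows; each row is the pose to reach, as a shift and turn from the pose commanded when the call began, along the tool's axes at that moment; what a row does not reach only later rows make up. A row lasts 1/12 s, in which the tool goes at most 41.7 mm and 7.16 degrees, less where a joint would pass 70% of its speed; a pose out of reach is approached as far as the arm can. A call with a gripper value outside its range is refused whole. The fingers move at their own pace and stop on an object; "newtons" is the grip in N (left out, the last holds). Time passes only in rows, so rows that repeat a pose let the fingers close. It gives the time, the measured TCP pose, the force, the opening and the grip force at its end, in the units of the state.
- arm.sense(): the state, without advancing time (a new reading comes with each control period).
- arm.grab_frame(name): name is "scene" or "side" or "wrist"; returns the picture (384x512x3 uint8, red, green, blue); there is no depth.
- arm.camera_info(name): a dict with "camera_matrix" (3x3 intrinsics, pixels), "dist" ([k1, k2, p1, p2, k3] as OpenCV has them; the pictures are not rectified), "rvec" (rotation vector, rad) and "tvec" (3), from world to camera coordinates, as OpenCV has them. Camera axes: x right, y down, z forward; pixel columns grow to the right and rows downward; lengths in m; the calibration is good to about 2 mm. A picture is of the moment at which its call begins: read the wrist's pose just before it. camera_info takes no time and is no camera call; for the wrist camera it gives the pose at the moment of the call.
- arm.close_job(): hands the job in; it is judged then, once.
The state is a dict: "clock": time; "qpos": joint angles; "joint_vel": joint speeds; "tau": joint torques, N m; "position": TCP position; "tool_rot": TCP orientation; "force": force on the tool from outside, world axes, zero at the start; "torque": the same for the moment, N m; "gripper_width": opening from 0.0 (shut) to 1.0 (fully open); "gripper_force": force on a finger pad.
Only numpy, scipy, OpenCV 4.12 (cv2) and the standard library are available. Lean on these libraries where they do the work, as an engineer would, in place of code of your own. Each camera call takes 0.05 s, during which the arm holds its last target. There are 200 camera calls.

## Task

Move every black-capped evidence jar from the blue tote to the steel tray, standing upright, one to a compartment; leave the white-capped jars and the amber bottle in the tote. Then slide the loaded tray into the slots of the clear cabinet, whose door stands ajar and must first be swung wide open, until it is fully home, and shut the door. Leave the tape roll and the brush on the bench alone.

Things in the scene. Friction and masses are not known exactly. Their poses are not given: they have to be found in the camera images.
- tray: loose steel tray, green floor, 192 mm long (x) by 160 mm wide (y) over its side flanges, 0.36 to 0.56 kg. Origin: middle of its underside, z up; front end with orange grip tab at x = -96, leading end at x = +96. Outer walls and dividers 22 mm tall; body 140 mm wide; flanges 10 mm wide at z = 18 to 22, tapered at the leading end. Starts on the bench before the cabinet, leading end roughly toward it; slides on the bench
- tray_floor (a point): middle of the tray's six compartments, on their floor (3 mm above the underside; axes of the tray). Three compartments along x (centres at -52, 0, +52 mm from here) by two along y (centres at +/-34 mm), each 49 mm (x) by 66 mm (y) inside. Between compartments and the tray's front wall is an empty 30 mm ledge that carries the tab
- tray_tab (a point): in the orange upright grip tab on the tray's front ledge, 14 mm below the tab's top (tray x = -84, y = 0, z = 48; axes of the tray). Tab 12 mm thick (tray y), 24 mm long (tray x), top 62 mm above the tray's underside. Pinch it from above across its thickness; its front face is flush with the tray's front wall and can be pushed with the fingertips
- cabinet: fixed low one-tray cabinet with clear sides and roof, 186 mm wide, 203 mm deep, 75 mm tall, no floor: the tray slides in along the bench. Origin: middle of its open mouth at bench level; x points inward, y along its width, z up. Back stop at x = 195. The roof (z = 66 to 75) begins 12 mm behind the mouth, so that fingers pointing down can push the tray's front flush with the mouth
- cabinet_slot (a point): middle of the mouth at the height of the slots (20 mm up, 12 mm in; axes of the cabinet). Side walls at y = +/-83; on each a slot for the tray's flange: runner up to z = 14 and lip from z = 27 to 33 above the bench, both reaching in to y = +/-74, with a lead-in at the mouth
- cabinet_home (a point): where the tray's origin lies when the tray is fully home against the back stop (99 mm behind the mouth, axes of the cabinet; the tray's x then points along this x); the tray's front is then 3 mm inside the mouth
- door (a joint): blue cabinet door on a vertical hinge: 0 = shut, grows as it swings outward, to 1.75 rad. It starts ajar at 0.45 to 0.95, needs about 1.5 or more for the tray to pass, turns with light friction (0.05 N m) and stays where it is left
- door_hinge (a point): hinge axis at bench level, at cabinet x 0, y -93 (axes of the cabinet). Panel 186 mm wide, 8 mm thick, z = 4 to 70; at joint value q it runs from the hinge along cabinet direction (-sin q, cos q); shut, its inner face is at cabinet x = -2, its outer at -10. A black knob (12 mm diameter, standing 20 mm out from the outer face) sits 165 mm from the hinge at z = 50
- door_edge (a point): mid-height of the door's free edge, 186 mm from the hinge, 37 mm above the bench
- tote: fixed blue open intake tote, 250 by 250 mm outside, 55 mm tall, walls and floor 5 mm. Origin: centre of its underside
- jar0: evidence jar with a BLACK cap (brass slug inside), upright cylinder 40 mm diameter, 50 mm tall, 40 to 85 g; the cap is its top 14 mm. Starts upright in the tote; 3 to 5 of the five such jars are present. Origin: centre of its underside, z up
- jar1: evidence jar with a BLACK cap (brass slug inside), upright cylinder 40 mm diameter, 50 mm tall, 40 to 85 g; the cap is its top 14 mm. Starts upright in the tote; 3 to 5 of the five such jars are present. Origin: centre of its underside, z up
- jar2: evidence jar with a BLACK cap (brass slug inside), upright cylinder 40 mm diameter, 50 mm tall, 40 to 85 g; the cap is its top 14 mm. Starts upright in the tote; 3 to 5 of the five such jars are present. Origin: centre of its underside, z up
- jar3: evidence jar with a BLACK cap (brass slug inside), upright cylinder 40 mm diameter, 50 mm tall, 40 to 85 g; the cap is its top 14 mm. Starts upright in the tote; 3 to 5 of the five such jars are present. Origin: centre of its underside, z up
- jar4: evidence jar with a BLACK cap (brass slug inside), upright cylinder 40 mm diameter, 50 mm tall, 40 to 85 g; the cap is its top 14 mm. Starts upright in the tote; 3 to 5 of the five such jars are present. Origin: centre of its underside, z up
- white0: jar of the same size (40 mm diameter, 50 mm tall) with a WHITE cap; stays in the tote. Origin: centre of its underside
- white1: jar of the same size (40 mm diameter, 50 mm tall) with a WHITE cap; stays in the tote. Origin: centre of its underside
- amber: amber bottle with white cap, 38 mm diameter, 70 mm tall; stays in the tote. Origin: centre of its underside
- tape: bystander: roll of red evidence tape, 90 mm across, 22 mm tall, lying on the bench
- marker: bystander: fingerprint brush, about 150 mm long, lying on the bench
Things that resemble listed ones, but are neither listed nor needed, are in the scene too. What is shaped like the jar1 but pink is not meant.

How it is judged:
On the way, in this order (a step that is already met when the one before it is completed fails the run):
1. every black-capped jar stands upright in a compartment of the tray, with the tray still outside the cabinet (x of jar0 in the frame of tray between -0.062 and 0.095 m and y of jar0 in the frame of tray between -0.069 and 0.069 m and z of jar0 in the frame of tray between -0.005 and 0.011 m and angle between each of jar0, jar1, jar2, jar3, jar4's own z axis and vertical below 0.15 rad and x of jar1 in the frame of tray between -0.062 and 0.095 m and y of jar1 in the frame of tray between -0.069 and 0.069 m and z of jar1 in the frame of tray between -0.005 and 0.011 m and x of jar2 in the frame of tray between -0.062 and 0.095 m and y of jar2 in the frame of tray between -0.069 and 0.069 m and z of jar2 in the frame of tray between -0.005 and 0.011 m and x of jar3 in the frame of tray between -0.062 and 0.095 m and y of jar3 in the frame of tray between -0.069 and 0.069 m and z of jar3 in the frame of tray between -0.005 and 0.011 m and x of jar4 in the frame of tray between -0.062 and 0.095 m and y of jar4 in the frame of tray between -0.069 and 0.069 m and z of jar4 in the frame of tray between -0.005 and 0.011 m and x of tray in the frame of cabinet below 0.03 m), for 0.2 s.
2. the loaded tray is fully home in the cabinet's slots (x of tray in the frame of cabinet above 0.091 m and y of tray in the frame of cabinet between -0.008 and 0.008 m and angle between the x axis of tray and the x axis of cabinet, either way round below 0.06 rad and angle between tray's own z axis and vertical below 0.05 rad and x of jar0 in the frame of tray between -0.062 and 0.095 m and y of jar0 in the frame of tray between -0.069 and 0.069 m and z of jar0 in the frame of tray between -0.005 and 0.011 m and angle between each of jar0, jar1, jar2, jar3, jar4's own z axis and vertical below 0.15 rad and x of jar1 in the frame of tray between -0.062 and 0.095 m and y of jar1 in the frame of tray between -0.069 and 0.069 m and z of jar1 in the frame of tray between -0.005 and 0.011 m and x of jar2 in the frame of tray between -0.062 and 0.095 m and y of jar2 in the frame of tray between -0.069 and 0.069 m and z of jar2 in the frame of tray between -0.005 and 0.011 m and x of jar3 in the frame of tray between -0.062 and 0.095 m and y of jar3 in the frame of tray between -0.069 and 0.069 m and z of jar3 in the frame of tray between -0.005 and 0.011 m and x of jar4 in the frame of tray between -0.062 and 0.095 m and y of jar4 in the frame of tray between -0.069 and 0.069 m and z of jar4 in the frame of tray between -0.005 and 0.011 m), for 0.2 s.
At the end, for the whole second after the job is handed in: every black-capped jar stands upright (within 0.15 rad) on the floor of a tray compartment; the tray is home within 8 mm of the back stop and straight in the slots; the door is shut (below 0.09 rad); the white-capped jars and the amber bottle are still inside the tote; all at rest (all of step 2 and x of white0 in the frame of tote between -0.125 and 0.125 m and y of white0 in the frame of tote between -0.125 and 0.125 m and z of each of white0, white1, amber in the frame of tote below 0.035 m and x of white1 in the frame of tote between -0.125 and 0.125 m and y of white1 in the frame of tote between -0.125 and 0.125 m and x of amber in the frame of tote between -0.125 and 0.125 m and y of amber in the frame of tote between -0.125 and 0.125 m and linear speed of each of jar0, jar1, jar2, jar3, jar4, tray below 0.02 m/s and value of joint door below 0.09 rad); the robot touches nothing.
It fails at once if the tape roll or the brush was moved by more than 4 cm (distance of any of tape, marker from where it was at the start of the episode above 0.04 m).
Of jar0, jar1, jar2, jar3, jar4 only 3 to 5 are there at a start; the rules pass over those that are not, and their reading is None.
At some moment in a run one of jar0, jar1, jar2, jar3, jar4, tray may be knocked a few centimetres aside while the robot is not near it.
It also fails if it takes over 210 s, if anything falls off the work surface, if the arm or the gripper's body presses on something with over 40 N, if the wrist force passes 120 N, or if a joint passes its speed limit or range.

## Working session

There is one attempt and no reset: what is moved stays moved. The work goes in short steps, Python scripts to look and compute and a tool call to move; the robot and the scene stay as the last step left them, time stands still between calls to the robot, and variables do not carry over. Pictures are saved under pics/ and viewed, at most 14 in all, crops included, and the job is handed in when it is done.

Besides the shell and the picture viewer there is one more tool, called after "Request:" by a JSON object that holds its "method" and its "body", one argument or row to a line. step_arm: Moves the arm, as the interface text tells. Its arguments: {"type":"object","properties":{"commands":{"type":"array","items":{"type":"object","properties":{"x":{"type":"number"},"y":{"type":"number"},"z":{"type":"number"},"rx":{"type":"number"},"ry":{"type":"number"},"rz":{"type":"number"},"grip":{"type":"number"}}}},"newtons":{"type":"number"}},"required":["commands"]}

```bash
mkdir -p pics; ls
python3 - <<'E'
from cell import arm
import cv2
for n in("scene","side"):
    cv2.imwrite(f"pics/{n}0.png",cv2.resize(arm.grab_frame(n)[:,:,::-1],(800,600)))
    print({k:v for k,v in arm.camera_info(n).items()})
print(arm.sense())
E
```

```text
pics
{'camera_matrix': array([[355.23660877,   0.        , 258.08723097],
       [  0.        , 355.23660877, 193.63801504],
       [  0.        ,   0.        ,   1.        ]]), 'dist': array([0.02144321, 0.        , 0.        , 0.        , 0.        ]), 'rvec': array([ 2.08786641,  0.62887467, -0.31388836]), 'tvec': array([-0.4219435 , -0.17956586,  1.55805059])}
{'camera_matrix': array([[441.40969314,   0.        , 256.6779409 ],
       [  0.        , 441.40969314, 191.34082004],
       [  0.        ,   0.        ,   1.        ]]), 'dist': array([0.00743874, 0.        , 0.        , 0.        , 0.        ]), 'rvec': array([ 0.6397673 , -2.71183383,  1.02645304]), 'tvec': array([0.4832509 , 0.26532648, 1.0666178 ])}
{'clock': 0.1, 'qpos': array([-1.27948145e+00,  5.28370003e-01,  1.43378204e+00,  8.64456162e-06,
        1.18142116e+00, -1.78518616e-01]), 'joint_vel': array([ 0.00118415, -0.00110863, -0.00277355, -0.00053883,  0.00151787,
        0.0002119 ]), 'tau': array([ 4.77833316e-05, -4.43305242e+01, -1.78585732e+01, -3.16531468e-04,
        3.90376095e-03,  1.66037313e-05]), 'position': array([ 0.2827713 , -0.55657397,  0.19933101]), 'tool_rot': array([ 9.72533629e-01,  2.32760304e-01, -5.18292602e-05, -9.88925232e-04]), 'force': array([ 0.01050236,  0.27621914, -0.98088719]), 'torque': array([-0.03301046,  0.0303935 , -0.00908866]), 'gripper_force': 0.0, 'gripper_width': 0.9985975913253198}
```

View pics/scene0.png

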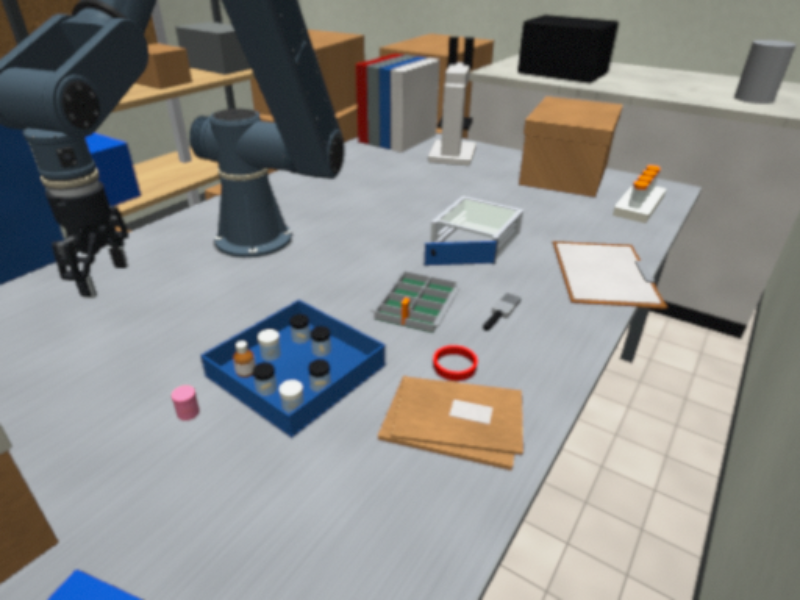

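View pics/side0.png

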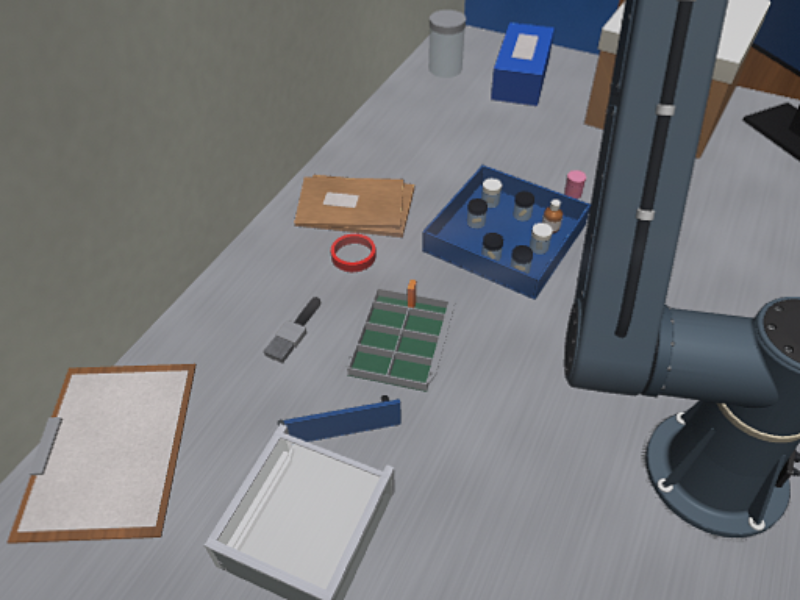

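The scene view (800x600) shows four black caps at (300,322), (320,334), (263,371) and (319,368). The white caps are at (268,338) and (290,389), the amber bottle at (243,350) and the pink decoy at (185,402), outside the tote. The side view shows the tray at (400,340), the tab at (412,293), the ajar door from (280,425) to (400,405), and the cabinet below it.

```bash
cat > h.py <<'E'
from cell import arm
import cv2, numpy as np
def ray(ci,px):
    n=cv2.undistortPoints(np.float64(px).reshape(-1,1,2),ci["camera_matrix"],ci["dist"])[:,0]
    R=cv2.Rodrigues(ci["rvec"])[0]; t=np.ravel(ci["tvec"])
    d=np.c_[n,np.ones(len(n))]@R
    return -R.T@t,d
def plane(ci,px,z):
    c,d=ray(ci,px); z=np.broadcast_to(z,(len(d),))
    return c+d*((z-c[2])/d[:,2])[:,None]
def proj(ci,P):
    return cv2.projectPoints(np.float64(P).reshape(-1,1,3),ci["rvec"],ci["tvec"],ci["camera_matrix"],ci["dist"])[0][:,0]
E
python3 - <<'E'
from h import *
np.set_printoptions(precision=3,suppress=True)
k=1.5625
s=arm.camera_info("side"); c=arm.camera_info("scene")
def P(ci,px,z): return plane(ci,np.array(px)/k,z)
print("blk side",P(s,[(477,206),(524,199),(493,240),(522,254)],.055)[:,:2].tolist())
print("blk scene",P(c,[(300,320),(320,332),(263,369),(319,366)],.055)[:,:2].tolist())
print("wh/amb side",P(s,[(492,186),(542,231),(555,204)],[.055,.055,.075])[:,:2].tolist())
print("tote rim side N,W,S,E",P(s,[(485,167),(425,235),(534,293),(590,207)],.055)[:,:2].tolist())
print("tray top corners",P(s,[(375,291),(452,302),(428,388),(348,375)],.022)[:,:2].tolist())
print("tab side/scene",P(s,[(412,283)],.062),P(c,[(406,298)],.062))
print("cab top FR FL? BL BR",P(s,[(393,470),(282,432),(210,545),(325,600)],.075)[:,:2].tolist())
print("door top ends, knob",P(s,[(285,428),(400,402)],.07)[:,:2].tolist(),P(s,[(385,400)],.05)[:,:2])
print("tape,brush",P(s,[(353,252),(318,303),(270,352)],.01)[:,:2].tolist())
E
```

```text
blk side [[0.5457882200879882, -0.3528007809664482], [0.46789570239671774, -0.41525517583945293], [0.47971461183027, -0.27410923152279654], [0.41628440110239434, -0.2625585749225211]]
blk scene [[0.42682831395545906, -0.27421096210804696], [0.4873909313827991, -0.28268457762118315], [0.4743198990168478, -0.42727694203492084], [0.5534200675901166, -0.363790673388806]]
wh/amb side [[0.5420921661604102, -0.42526331305566223], [0.4033667750493488, -0.34003220324082806], [0.4015761573090188, -0.4044061123544549]]
tote rim side N,W,S,E [[0.5793307500426366, -0.478159609573801], [0.603628197676224, -0.22883118043292883], [0.36255157120793113, -0.17807418345822457], [0.33996091268024975, -0.4503361933675527]]
tray top corners [[0.636654667668631, -0.08153724709268717], [0.4963030661490606, -0.12029397434101585], [0.4547634222156913, 0.0714880630950826], [0.5870167792357649, 0.10772667742836939]]
tab side/scene [[ 0.567 -0.097  0.062]] [[ 0.568 -0.091  0.062]]
cab top FR FL? BL BR [[0.4251352299973338, 0.2545003512473423], [0.6023452113791572, 0.2731219799958759], [0.5933831814434579, 0.46025977673407015], [0.41993110406309986, 0.4524373316875087]]
door top ends, knob [[0.6043495058456125, 0.2631051087884759], [0.4695422610256068, 0.14440898572129723]] [[0.499 0.14 ]]
tape,brush [[0.7313866847970267, -0.16433658803022888], [0.7234631565394957, -0.01701981997216717], [0.7394474699879009, 0.11880835211623753]]
```

```bash
cat > go.py <<'E'
# usage: go.py x y z [yaw_deg of finger line, mod 180]  -> tool-frame shift (mm) and rz (deg)
import sys
from h import *
from scipy.spatial.transform import Rotation as Rt
def go(x,y,z,fy=None):
    s=arm.sense(); R=Rt.from_quat(s["tool_rot"])
    d=R.inv().apply(np.array([x,y,z])-s["position"])*1000
    m=R.as_matrix(); f=np.degrees(np.arctan2(m[1,1],m[0,1]))
    out=f"pos {np.round(s['position'],4)} fingerline {f:.1f} q6 {s['qpos'][5]:.2f} tilt {np.degrees(np.arccos(-m[2,2])):.2f} clock {s['clock']:.1f} | shift {np.round(d,1)}"
    if fy is not None:
        e=(fy-f+90)%180-90
        out+=f" rz {-e:.1f} (alt {-e+180*np.sign(e):.1f})"
    print(out)
if __name__=="__main__": go(*map(float,sys.argv[1:]))
E
python3 go.py .47 -.33 .33 83
```

```text
pos [ 0.2828 -0.5566  0.1993] fingerline -63.1 q6 -0.18 tilt 0.11 clock 0.1 | shift [ 269.6 -117.5 -130.3] rz 33.9 (alt -146.1)
```

Request:
{"method": "step_arm", "body": {
  "commands": [
    {"x": 34,"y": -15,"z": -30,"rz": 4},
    {"x": 68,"y": -30,"z": -60,"rz": 8},
    {"x": 100,"y": -44,"z": -90,"rz": 12},
    {"x": 134,"y": -59,"z": -110,"rz": 16},
    {"x": 168,"y": -74,"z": -130,"rz": 20},
    {"x": 202,"y": -88,"z": -130,"rz": 25},
    {"x": 236,"y": -103,"z": -130,"rz": 30},
    {"x": 270,"y": -117,"z": -130,"rz": 34},
    {"x": 270,"y": -117,"z": -130,"rz": 34},
    {"x": 270,"y": -117,"z": -130,"rz": 34}
  ]
}}

```text
invalid input at $.commands[0]: expected keys x, y, z, rx, ry, rz, grip
```

Run:
```python
from h import *
np.set_printoptions(precision=3,suppress=True)
from go import go
go(.47,-.33,.33,83)
i=arm.camera_info("wrist"); print(i, -cv2.Rodrigues(i["rvec"])[0].T@i["tvec"])
f=arm.grab_frame("wrist"); cv2.imwrite("pics/w1raw.png",f[:,:,::-1]); cv2.imwrite("pics/w1.png",cv2.resize(f[:,:,::-1],(800,600)))
```

```text
pos [ 0.283 -0.557  0.199] fingerline -63.1 q6 -0.18 tilt 0.11 clock 0.1 | shift [ 269.6 -117.5 -130.3] rz 33.9 (alt -146.1)
{'camera_matrix': array([[283.029,   0.   , 251.774],
       [  0.   , 283.029, 185.715],
       [  0.   ,   0.   ,   1.   ]]), 'dist': array([-0.048,  0.   ,  0.   ,  0.   ,  0.   ]), 'rvec': array([-2.427,  1.488,  0.253]), 'tvec': array([-0.625, -0.043,  0.382])} [ 0.359 -0.519  0.373]
```

View pics/w1.png

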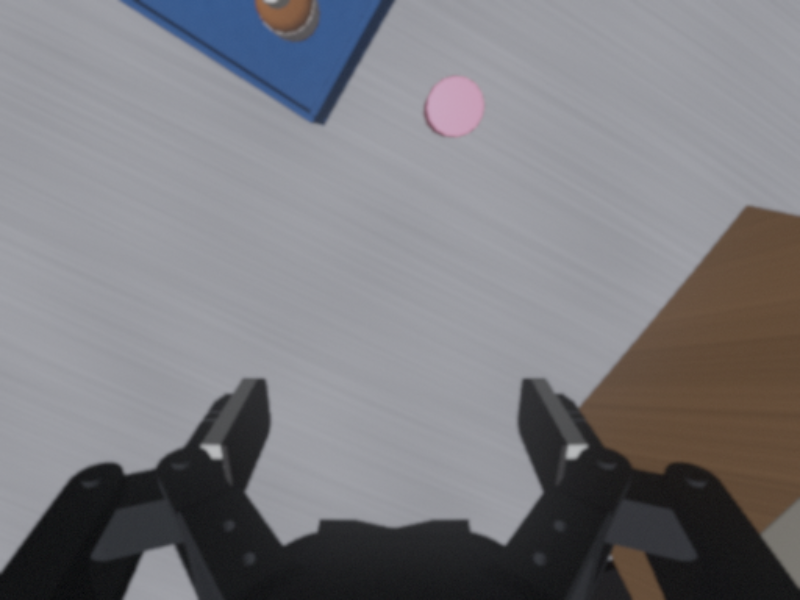

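The gripper camera looks along tool +x; it shows a tote corner, the amber bottle and the pink decoy at (455,105). Nothing has moved. The commands need all seven keys, so I'll resend.

```bash
python3 go.py .40 -.32 .28 83
```

```text
pos [ 0.2828 -0.5567  0.1995] fingerline -63.1 q6 -0.18 tilt 0.10 clock 0.1 | shift [ 211.7 -158.1  -80.2] rz 33.9 (alt -146.1)
```

Request:
{"method": "step_arm", "body": {
  "commands": [
    {"x": 26,"y": -20,"z": -12,"rx": 0,"ry": 0,"rz": 5,"grip": 1},
    {"x": 52,"y": -40,"z": -24,"rx": 0,"ry": 0,"rz": 10,"grip": 1},
    {"x": 78,"y": -52,"z": -36,"rx": 0,"ry": 0,"rz": 15,"grip": 1},
    {"x": 104,"y": -52,"z": -48,"rx": 0,"ry": 0,"rz": 20,"grip": 1},
    {"x": 130,"y": -52,"z": -60,"rx": 0,"ry": 0,"rz": 25,"grip": 1},
    {"x": 156,"y": -52,"z": -72,"rx": 0,"ry": 0,"rz": 30,"grip": 1},
    {"x": 182,"y": -52,"z": -80,"rx": 0,"ry": 0,"rz": 34,"grip": 1},
    {"x": 210,"y": -52,"z": -80,"rx": 0,"ry": 0,"rz": 34,"grip": 1},
    {"x": 210,"y": -52,"z": -80,"rx": 0,"ry": 0,"rz": 34,"grip": 1},
    {"x": 210,"y": -52,"z": -80,"rx": 0,"ry": 0,"rz": 34,"grip": 1}
  ]
}}

```text
clock: 0.98
position: [0.4475, -0.4147, 0.2799]
tool_rot: [0.998, -0.06, -0.0, -0.0]
force: [0.4, -0.3, 0.3]
gripper_width: 0.998
gripper_force: 0.0
```

Run:
```python
from h import *
np.set_printoptions(precision=3,suppress=True)
from go import go
go(.40,-.32,.28,83)
i=arm.camera_info("wrist"); np.savez("w2.npz",**i)
f=arm.grab_frame("wrist"); cv2.imwrite("pics/w2raw.png",f[:,:,::-1]); cv2.imwrite("pics/w2.png",cv2.resize(f[:,:,::-1],(800,600)))
```

```text
pos [ 0.448 -0.415  0.28 ] fingerline -96.9 q6 0.76 tilt 0.04 clock 1.0 | shift [-58.6 -88.3  -0.1] rz 0.1 (alt -179.9)
```

View pics/w2.png

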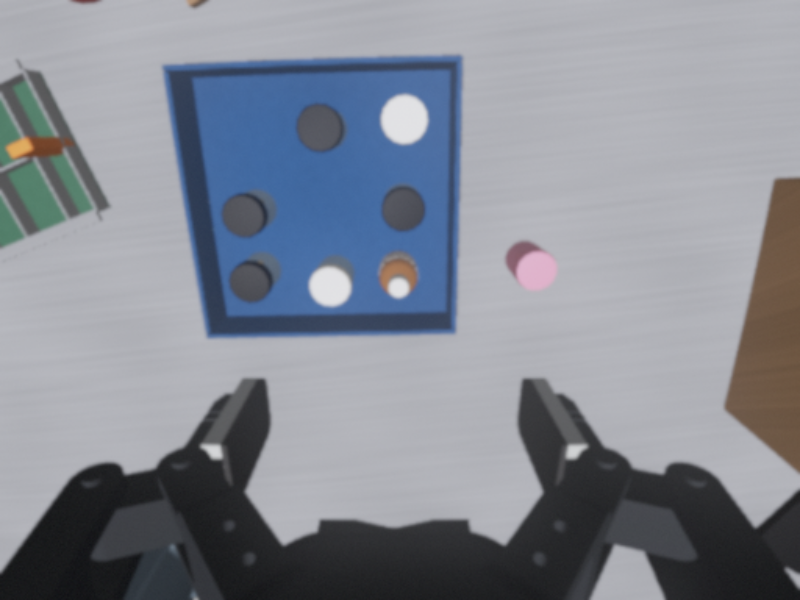

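The wrist view shows four black caps, at (320,127), (403,208), (245,215) and (251,281). The white caps are at (404,119) and (330,286), the amber bottle at (398,280) and the pink decoy at (536,270), outside the tote. The four black-capped jars fit the description, and this enlarged view confirms them. I'll now locate the caps by colour mask.

Run:
```python
from h import *
np.set_printoptions(precision=4,suppress=True)
i=dict(np.load("w2.npz")); f=cv2.imread("pics/w2raw.png")
k=1.5625
hsv=cv2.cvtColor(f,cv2.COLOR_BGR2HSV)
m=((hsv[...,1]<90)&(hsv[...,2]<110)).astype(np.uint8)*255
m=cv2.morphologyEx(m,cv2.MORPH_OPEN,np.ones((5,5)))
n,l,st,ce=cv2.connectedComponentsWithStats(m)
for a,b in zip(st[1:],ce[1:]):
    if 300<a[4]<1500 and b[1]<230: print("blk",b*k,a,plane(i,[b],.055)[0,:2])
print("white,amber",plane(i,np.array([(404,119),(330,286),(399,287)])/k,[.055,.055,.075])[:,:2])
print("rim",plane(i,np.array([(165,67),(461,57),(456,332),(208,337)])/k,.055)[:,:2])
```

```text
blk [ 50.0248 105.4117] [ 20  47  25  42 315] [ 0.5981 -0.1346]
blk [319.9995 127.0673] [191  67  29  29 684] [ 0.5482 -0.3645]
blk [ 16.3768 201.9458] [  0 110  23  39 318] [ 0.5226 -0.0722]
blk [402.3987 207.4292] [245 119  26  28 583] [ 0.4718 -0.4264]
blk [244.0993 214.115 ] [143 124  28  27 595] [ 0.4834 -0.2833]
blk [251.1648 279.8849] [148 166  27  27 554] [ 0.4212 -0.2758]
white,amber [[ 0.5459 -0.4363]
 [ 0.4061 -0.3495]
 [ 0.404  -0.4152]]
rim [[ 0.6123 -0.2441]
 [ 0.5883 -0.488 ]
 [ 0.3438 -0.4652]
 [ 0.3677 -0.2189]]
```

Request:
{"method": "step_arm", "body": {
  "commands": [
    {"x": 6,"y": -30,"z": -5,"rx": 0,"ry": 0,"rz": -7,"grip": 1},
    {"x": 12,"y": -60,"z": -10,"rx": 0,"ry": 0,"rz": -14,"grip": 1},
    {"x": 18,"y": -90,"z": -15,"rx": 0,"ry": 0,"rz": -21,"grip": 1},
    {"x": 24,"y": -120,"z": -20,"rx": 0,"ry": 0,"rz": -28,"grip": 1},
    {"x": 30,"y": -150,"z": -20,"rx": 0,"ry": 0,"rz": -35,"grip": 1},
    {"x": 36,"y": -180,"z": -20,"rx": 0,"ry": 0,"rz": -42,"grip": 1},
    {"x": 42,"y": -210,"z": -20,"rx": 0,"ry": 0,"rz": -49,"grip": 1},
    {"x": 48,"y": -240,"z": -20,"rx": 0,"ry": 0,"rz": -56,"grip": 1},
    {"x": 54,"y": -270,"z": -20,"rx": 0,"ry": 0,"rz": -63,"grip": 1},
    {"x": 60,"y": -300,"z": -20,"rx": 0,"ry": 0,"rz": -70,"grip": 1},
    {"x": 64,"y": -325,"z": -20,"rx": 0,"ry": 0,"rz": -77,"grip": 1},
    {"x": 64,"y": -325,"z": -20,"rx": 0,"ry": 0,"rz": -84,"grip": 1}
  ]
}}

```text
clock: 2.03
position: [0.5501, -0.0979, 0.2998]
tool_rot: [0.78, 0.625, 0.0, -0.001]
force: [-0.9, -0.2, 0.6]
gripper_width: 0.993
gripper_force: 0.0
```

Request:
{"method": "step_arm", "body": {
  "commands": [
    {"x": 0,"y": 0,"z": 0,"rx": 0,"ry": 0,"rz": -7,"grip": 1},
    {"x": 0,"y": 0,"z": 0,"rx": 0,"ry": 0,"rz": -14,"grip": 1},
    {"x": 0,"y": 0,"z": 0,"rx": 0,"ry": 0,"rz": -21,"grip": 1},
    {"x": 0,"y": 0,"z": 0,"rx": 0,"ry": 0,"rz": -28,"grip": 1},
    {"x": 0,"y": 0,"z": 0,"rx": 0,"ry": 0,"rz": -28,"grip": 1},
    {"x": 0,"y": 0,"z": 0,"rx": 0,"ry": 0,"rz": -28,"grip": 1}
  ]
}}

```text
clock: 2.53
position: [0.5496, -0.1021, 0.2999]
tool_rot: [0.611, 0.792, -0.0, -0.0]
force: [-0.2, 0.5, -0.3]
gripper_width: 1.001
gripper_force: 0.0
```

Run:
```python
from h import *
np.set_printoptions(precision=3,suppress=True)
from go import go
go(.55,-.10,.30,15)
i=arm.camera_info("wrist"); np.savez("w3.npz",**i)
f=arm.grab_frame("wrist"); cv2.imwrite("pics/w3raw.png",f[:,:,::-1]); cv2.imwrite("pics/w3.png",cv2.resize(f[:,:,::-1],(800,600)))
```

```text
pos [ 0.55  -0.102  0.3  ] fingerline 14.7 q6 -0.64 tilt 0.06 clock 2.5 | shift [ 2.   0.9 -0.1] rz -0.3 (alt 179.7)
```

View pics/w3.png

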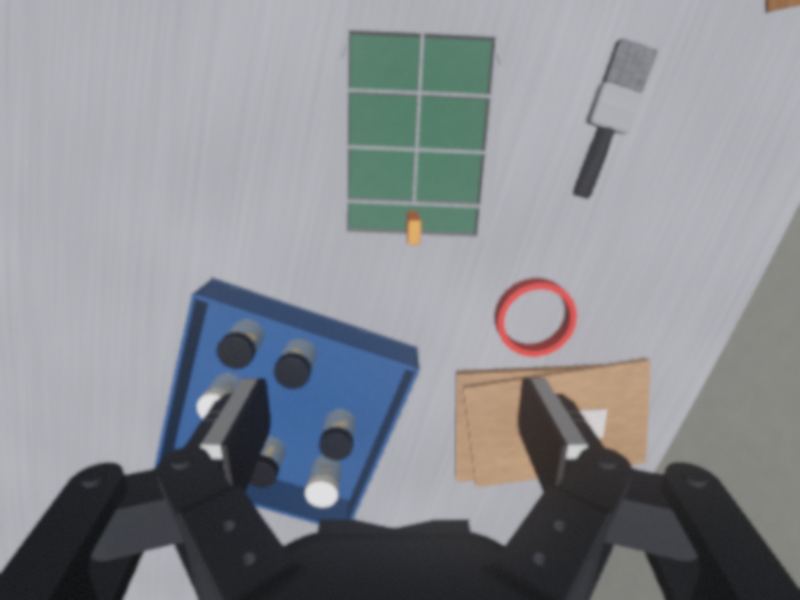

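The wrist view shows the tray's divider crossings at (420,94), (417,150) and (414,203), and the tab at (414,232). The brush is at (615,120), the tape at (536,316), and the tote is unchanged. The cabinet lies above the top of the frame.

```bash
python3 - <<'E'
from h import *
np.set_printoptions(precision=4,suppress=True)
i=dict(np.load("w3.npz")); f=cv2.imread("pics/w3raw.png"); k=1.5625
X=plane(i,np.array([(420,94),(417,150),(414,203)])/k,.022)[:,:2]
d=X[0]-X[2]; u=d/np.linalg.norm(d); print(X,"len",np.linalg.norm(d)," yaw",np.degrees(np.arctan2(*u[::-1])),"origin",X.mean(0)+u*.026)
print("tab",plane(i,np.array([(414,232)])/k,.062))
hsv=cv2.cvtColor(f,cv2.COLOR_BGR2HSV)
m=cv2.inRange(hsv,(60,60,50),(95,255,255)); m[:, :200]=0
m=cv2.morphologyEx(m,cv2.MORPH_CLOSE,np.ones((5,5)))
c=max(cv2.findContours(m,0,2)[0],key=cv2.contourArea)
b=cv2.boxPoints(cv2.minAreaRect(c)); B=plane(i,b,.003)[:,:2]
print("green box",b*k,B,B.mean(0),np.linalg.norm(B[1]-B[0]),np.linalg.norm(B[2]-B[1]))
E
python3 go.py .548 -.3645 .12 45
```

```text
[[ 0.5427  0.0237]
 [ 0.5536 -0.0262]
 [ 0.5646 -0.0767]] len 0.1027914680226667  yaw 102.3029751509994 origin [ 0.5481 -0.001 ]
tab [[ 0.5687 -0.098   0.062 ]]
green box [[344.9225 195.2962]
 [351.6193  34.5727]
 [489.7259  40.3271]
 [483.0291 201.0507]] [[ 0.4936 -0.0897]
 [ 0.4659  0.0603]
 [ 0.5948  0.0892]
 [ 0.6361 -0.0584]] [0.5476 0.0003] 0.15248490273251314 0.1320440220353731
pos [ 0.5497 -0.102   0.2999] fingerline 14.7 q6 -0.64 tilt 0.04 clock 2.6 | shift [-253.6  -68.   179.9] rz -30.3 (alt 149.7)
```

Request:
{"method": "step_arm", "body": {
  "commands": [
    {"x": -36,"y": -10,"z": 0,"rx": 0,"ry": 0,"rz": -5,"grip": 0.75},
    {"x": -72,"y": -20,"z": 30,"rx": 0,"ry": 0,"rz": -10,"grip": 0.75},
    {"x": -108,"y": -29,"z": 60,"rx": 0,"ry": 0,"rz": -15,"grip": 0.75},
    {"x": -144,"y": -39,"z": 90,"rx": 0,"ry": 0,"rz": -20,"grip": 0.75},
    {"x": -180,"y": -49,"z": 120,"rx": 0,"ry": 0,"rz": -25,"grip": 0.75},
    {"x": -216,"y": -58,"z": 150,"rx": 0,"ry": 0,"rz": -30,"grip": 0.75},
    {"x": -254,"y": -68,"z": 180,"rx": 0,"ry": 0,"rz": -30,"grip": 0.75},
    {"x": -254,"y": -68,"z": 180,"rx": 0,"ry": 0,"rz": -30,"grip": 0.75},
    {"x": -254,"y": -68,"z": 180,"rx": 0,"ry": 0,"rz": -30,"grip": 0.75},
    {"x": -254,"y": -68,"z": 180,"rx": 0,"ry": 0,"rz": -30,"grip": 0.75}
  ]
}}

```text
clock: 3.42
position: [0.5482, -0.3654, 0.1177]
tool_rot: [0.386, 0.923, 0.001, -0.002]
force: [-0.4, 0.2, 0.6]
gripper_width: 0.754
gripper_force: 0.0
```

```bash
python3 go.py .548 -.3645 .025 45
```

```text
pos [ 0.5482 -0.3654  0.1177] fingerline 44.6 q6 -1.54 tilt 0.26 clock 3.4 | shift [ 0.3  0.5 92.7] rz -0.4 (alt 179.6)
```

Request:
{"method": "step_arm", "body": {
  "commands": [
    {"x": 0,"y": 0,"z": 40,"rx": 0,"ry": 0,"rz": 0,"grip": 0.75},
    {"x": 0,"y": 0,"z": 75,"rx": 0,"ry": 0,"rz": 0,"grip": 0.75},
    {"x": 0,"y": 0,"z": 93,"rx": 0,"ry": 0,"rz": 0,"grip": 0.75},
    {"x": 0,"y": 0,"z": 93,"rx": 0,"ry": 0,"rz": 0,"grip": 0.75},
    {"x": 0,"y": 0,"z": 93,"rx": 0,"ry": 0,"rz": 0,"grip": 0.3},
    {"x": 0,"y": 0,"z": 93,"rx": 0,"ry": 0,"rz": 0,"grip": 0.3},
    {"x": 0,"y": 0,"z": 93,"rx": 0,"ry": 0,"rz": 0,"grip": 0.3},
    {"x": 0,"y": 0,"z": 93,"rx": 0,"ry": 0,"rz": 0,"grip": 0.3},
    {"x": 0,"y": 0,"z": 93,"rx": 0,"ry": 0,"rz": 0,"grip": 0.3},
    {"x": 0,"y": 0,"z": 60,"rx": 0,"ry": 0,"rz": 0,"grip": 0.3},
    {"x": 0,"y": 0,"z": 20,"rx": 0,"ry": 0,"rz": 0,"grip": 0.3},
    {"x": 0,"y": 0,"z": -10,"rx": 0,"ry": 0,"rz": 0,"grip": 0.3}
  ],
  "newtons": 30
}}

```text
clock: 4.42
position: [0.5504, -0.3646, 0.1329]
tool_rot: [0.383, 0.924, -0.0, 0.001]
force: [0.3, 0.3, 0.4]
gripper_width: 0.298
gripper_force: 0.0
```

```bash
cat > pl.py <<'E'
# usage: pl.py a b : shift to hover over compartment (a,b mm from tray_floor), TCP z .10, fingers along tray y
import sys; from go import *
F=np.array([.5481,-.001]); yaw=np.radians(102.3)
a,b=[float(v)/1000 for v in sys.argv[1:3]]
z=float(sys.argv[3]) if len(sys.argv)>3 else .10
u=np.array([np.cos(yaw),np.sin(yaw)]); v=np.array([-u[1],u[0]])
p=F+a*u+b*v; print("target",p); go(*p,z,np.degrees(yaw)-90)
E
python3 pl.py 52 34
```

```text
target [0.50380287 0.04256334]
pos [ 0.5504 -0.3646  0.1329] fingerline 44.9 q6 -1.54 tilt 0.11 clock 4.4 | shift [321.3 254.4  32.3] rz 32.6 (alt -147.4)
```

Grip force is 0 and the width is 0.298, so the jar wasn't caught. I'll look.

Run:
```python
from h import *
i=arm.camera_info("wrist"); np.savez("w4.npz",**i)
f=arm.grab_frame("wrist"); g=arm.grab_frame("side"); cv2.imwrite("pics/s4raw.png",g[:,:,::-1]); cv2.imwrite("pics/w4raw.png",f[:,:,::-1])
a=cv2.resize(f[:,:,::-1],(400,300)); b=cv2.resize(g[90:200,260:390,::-1],(400,338))
cv2.imwrite("pics/w4.png",np.vstack([a[:, :],b])[:600])
```

```text
(no output)
```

View pics/w4.png

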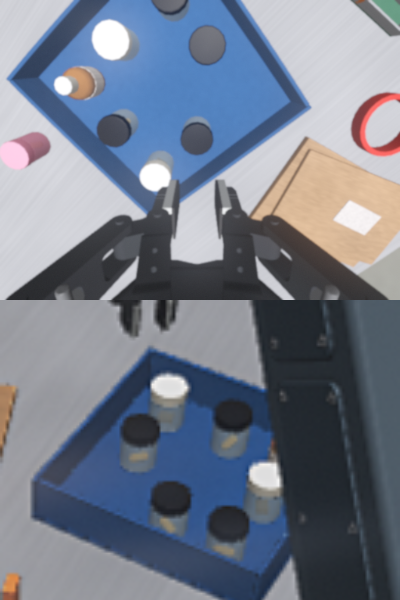

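The wrist crop shows jar A still standing at about (197,137), ahead of the fingers, so the position estimate was off. I'll re-measure from this view and the side view.

Run:
```python
from h import *
np.set_printoptions(precision=4,suppress=True)
i=dict(np.load("w4.npz")); f=cv2.imread("pics/w4raw.png"); g=cv2.imread("pics/s4raw.png")
def blobs(f,ci,lo,hi):
    hsv=cv2.cvtColor(f,cv2.COLOR_BGR2HSV)
    m=((hsv[...,1]<110)&(hsv[...,2]<100)).astype(np.uint8)*255
    m=cv2.morphologyEx(m,cv2.MORPH_OPEN,np.ones((3,3)))
    n,l,st,ce=cv2.connectedComponentsWithStats(m)
    for a,b in zip(st[1:],ce[1:]):
        if lo<a[4]<hi: print(b,a,plane(ci,[b],.055)[0,:2])
blobs(f,i,300,2500)
print("side"); s=arm.camera_info("side"); blobs(g,s,60,400)
p=arm.sense()["position"]; print("tcp px",proj(i,p),p)
for n in ("w2.npz","w3.npz","w4.npz"):
    j=dict(np.load(n)); R=cv2.Rodrigues(j["rvec"])[0]; print(n,-R.T@j["tvec"],R)
```

```text
[68.6296 55.9298] [ 47  32  39  49 926] [ 0.3637 -0.3941]
[145.8016 166.6047] [ 125  147   43   40 1351] [ 0.4704 -0.4234]
[251.699 178.323] [ 233  157   39   40 1093] [ 0.5479 -0.3622]
side
[392.4079  14.5666] [385   0  15  31 353] [ 0.5044 -1.2256]
[491.9651  34.6628] [482  28  22  15  86] [ 0.1005 -1.2324]
[335.3981 127.5093] [330 123  12  10 108] [ 0.4675 -0.4146]
[305.2917 132.0833] [299 127  13  11 120] [ 0.5453 -0.3517]
[283.1 140.2] [275 132  18  18 140] [ 0.5925 -0.2859]
[315.1318 154.5504] [309 149  13  12 129] [ 0.4792 -0.2697]
[334.0222 162.6815] [328 157  13  12 135] [ 0.4163 -0.262 ]
[322.4815 174.1852] [318 170  12   9  81] [ 0.4298 -0.2028]
[197.0155 199.031 ] [190 191  15  17 129] [0.7052 0.0389]
[436.2651 329.4337] [426 321  23  17  83] [0.0391 0.1264]
tcp px [[252.0775 227.1719]] [ 0.5537 -0.3675  0.1376]
w2.npz [ 0.5323 -0.4255  0.4538] [[-0.1199 -0.9928  0.0003]
 [-0.9377  0.1133  0.3284]
 [-0.3261  0.0391 -0.9445]]
w3.npz [ 0.5292 -0.021   0.4738] [[ 0.9674  0.2534 -0.0018]
 [ 0.24   -0.914   0.3271]
 [ 0.0812 -0.3168 -0.945 ]]
w4.npz [ 0.4914 -0.3051  0.3067] [[ 0.708   0.7063 -0.0008]
 [ 0.6672 -0.6684  0.3288]
 [ 0.2317 -0.2333 -0.9444]]
```

```bash
python3 go.py .548 -.363 .025 45
```

```text
pos [ 0.5537 -0.3675  0.1376] fingerline 44.9 q6 -1.54 tilt 0.82 clock 4.5 | shift [  8.8  -0.9 112.5] rz -0.1 (alt 179.9)
```

Request:
{"method": "step_arm", "body": {
  "commands": [
    {"x": 2,"y": 0,"z": 0,"rx": 0,"ry": 0,"rz": 0,"grip": 0.75},
    {"x": 2,"y": 0,"z": 0,"rx": 0,"ry": 0,"rz": 0,"grip": 0.75},
    {"x": 2,"y": 0,"z": 0,"rx": 0,"ry": 0,"rz": 0,"grip": 0.75},
    {"x": 2,"y": 0,"z": 30,"rx": 0,"ry": 0,"rz": 0,"grip": 0.75},
    {"x": 2,"y": 0,"z": 60,"rx": 0,"ry": 0,"rz": 0,"grip": 0.75},
    {"x": 2,"y": 0,"z": 85,"rx": 0,"ry": 0,"rz": 0,"grip": 0.75},
    {"x": 2,"y": 0,"z": 102,"rx": 0,"ry": 0,"rz": 0,"grip": 0.75},
    {"x": 2,"y": 0,"z": 102,"rx": 0,"ry": 0,"rz": 0,"grip": 0.75},
    {"x": 2,"y": 0,"z": 102,"rx": 0,"ry": 0,"rz": 0,"grip": 0.75}
  ]
}}

```text
clock: 5.27
position: [0.5471, -0.3615, 0.0259]
tool_rot: [0.383, 0.924, 0.001, -0.002]
force: [0.3, 0.7, 1.0]
gripper_width: 0.752
gripper_force: 0.0
```

Request:
{"method": "step_arm", "body": {
  "commands": [
    {"x": 0,"y": 0,"z": 0,"rx": 0,"ry": 0,"rz": 0,"grip": 0.3},
    {"x": 0,"y": 0,"z": 0,"rx": 0,"ry": 0,"rz": 0,"grip": 0.3},
    {"x": 0,"y": 0,"z": 0,"rx": 0,"ry": 0,"rz": 0,"grip": 0.3},
    {"x": 0,"y": 0,"z": 0,"rx": 0,"ry": 0,"rz": 0,"grip": 0.3},
    {"x": 0,"y": 0,"z": 0,"rx": 0,"ry": 0,"rz": 0,"grip": 0.3},
    {"x": 0,"y": 0,"z": 0,"rx": 0,"ry": 0,"rz": 0,"grip": 0.3}
  ],
  "newtons": 30
}}

```text
clock: 5.77
position: [0.5488, -0.3629, 0.0289]
tool_rot: [0.383, 0.924, -0.0, 0.001]
force: [-0.2, -0.6, -0.0]
gripper_width: 0.301
gripper_force: 0.0
```

Run:
```python
from h import *
f=arm.grab_frame("wrist"); g=arm.grab_frame("side"); h=arm.grab_frame("scene")
a=cv2.resize(f[:,:,::-1],(400,300)); b=cv2.resize(g[90:200,250:390,::-1],(400,300)); c=cv2.resize(h[170:290,110:270,::-1],(400,300))
cv2.imwrite("pics/w5.png",np.hstack([np.vstack([a,b]),np.vstack([c,c])]))
print(arm.sense())
```

```text
{'clock': 5.9167, 'qpos': array([-7.53879792e-01,  7.83096399e-01,  1.46626185e+00,  5.96087062e-07,
        8.91945990e-01, -1.53782287e+00]), 'joint_vel': array([ 0.00123753,  0.00264553,  0.00299662,  0.00041896,  0.00065217,
       -0.00095066]), 'tau': array([ 3.33988632e-03, -5.01188242e+01, -1.30707783e+01, -2.41958833e-04,
       -1.43615682e-03,  1.03092549e-05]), 'position': array([ 0.54855893, -0.36276989,  0.02845062]), 'tool_rot': array([ 3.83355660e-01,  9.23600789e-01, -5.06454952e-05,  1.35024350e-04]), 'force': array([ 0.11666075, -0.17862566,  0.12517625]), 'torque': array([ 0.01598708,  0.02202131, -0.03109594]), 'gripper_force': 0.0, 'gripper_width': 0.2950102848180341}
```

View pics/w5.png

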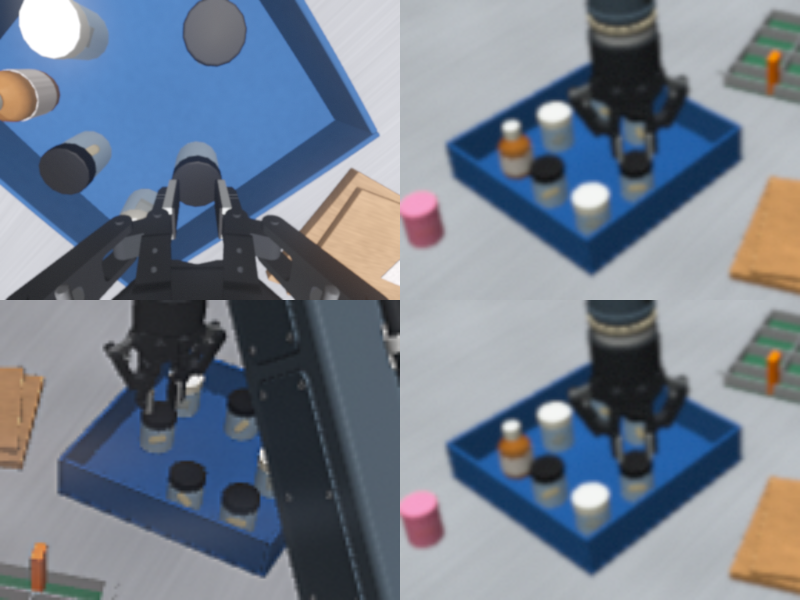

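Run:
```python
from h import *
np.set_printoptions(precision=4,suppress=True)
s=arm.camera_info("side"); c=arm.camera_info("scene"); w=arm.camera_info("wrist")
def tri(a,ca,b,cb):
    o1,d1=ray(ca,[a]);o2,d2=ray(cb,[b]);d1=d1[0];d2=d2[0]
    t=np.linalg.lstsq(np.c_[d1,-d2],o2-o1,rcond=None)[0]
    return (o1+t[0]*d1+o2+t[1]*d2)/2, np.linalg.norm(o1+t[0]*d1-o2-t[1]*d2)
print(tri((204,230.4),c,(307.8,129.9),s))
p=np.array([.5485,-.3628,.028])
for n,ci in(("scene",c),("side",s),("wrist",w)): print(n,proj(ci,[p,p+[0,0,.019],[.548,-.363,.055]]))
i=dict(np.load("w2.npz"));k=1/1.5625
# cap A apex by w2 and w4 triangulation -> height
print(tri((319.9995*k,127.0673*k),i,(251.699,178.323),dict(np.load("w4.npz"))))
print(tri((402.4*k,207.4*k),i,(145.8,166.6),dict(np.load("w4.npz"))))
f=arm.grab_frame("side")[100:160,280:340,::-1]; g=arm.grab_frame("scene")[190:260,170:240,::-1]
cv2.imwrite("pics/z6.png",np.hstack([cv2.resize(f,(400,400),interpolation=2),cv2.resize(g,(400,400),interpolation=2)]))
```

```text
(array([ 0.5427, -0.3564,  0.0603]), np.float64(0.0068188589725741))
scene [[203.7205 240.4843]
 [203.2669 235.5433]
 [202.8948 233.407 ]]
side [[305.0773 136.156 ]
 [305.5137 131.6578]
 [305.8698 129.745 ]]
wrist [[251.534  217.8544]
 [251.4822 231.2382]
 [250.6165 237.4094]]
(array([ 0.5488, -0.3635,  0.0496]), np.float64(0.0007406634724912417))
(array([ 0.4703, -0.4265,  0.0481]), np.float64(0.0009268458597311481))
```

View pics/z6.png

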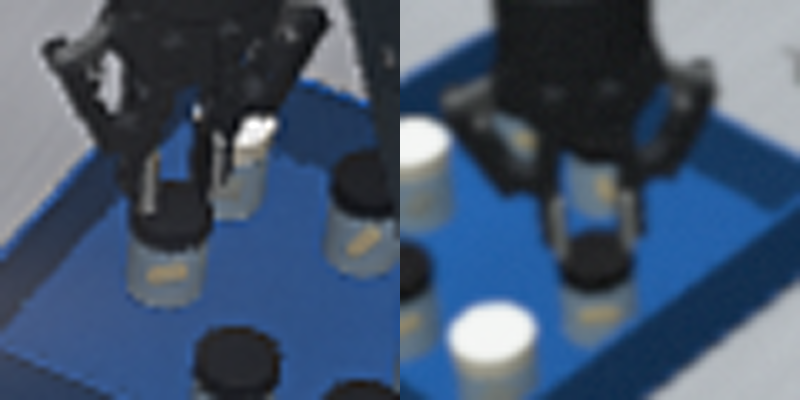

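The tips look level with the cap, and the fingers stopped exactly at the commanded 0.3. The opening scale may not be linear, so I'll close further before anything else.

Request:
{"method": "step_arm", "body": {
  "commands": [
    {"x": 0,"y": 0,"z": 0,"rx": 0,"ry": 0,"rz": 0,"grip": 0.2},
    {"x": 0,"y": 0,"z": 0,"rx": 0,"ry": 0,"rz": 0,"grip": 0.1},
    {"x": 0,"y": 0,"z": 0,"rx": 0,"ry": 0,"rz": 0,"grip": 0.0},
    {"x": 0,"y": 0,"z": 0,"rx": 0,"ry": 0,"rz": 0,"grip": 0.0},
    {"x": 0,"y": 0,"z": 0,"rx": 0,"ry": 0,"rz": 0,"grip": 0.0},
    {"x": 0,"y": 0,"z": 0,"rx": 0,"ry": 0,"rz": 0,"grip": 0.0}
  ],
  "newtons": 30
}}

```text
clock: 6.52
position: [0.5485, -0.3627, 0.0282]
tool_rot: [0.383, 0.924, 0.0, -0.0]
force: [0.9, 0.3, -0.2]
gripper_width: 0.003
gripper_force: 0.0
```

Run:
```python
from h import *
np.set_printoptions(precision=4,suppress=True)
s=arm.camera_info("side"); c=arm.camera_info("scene"); w=arm.camera_info("wrist")
p=arm.sense()["position"]; print(p)
L=[]
for n,ci,(x0,y0) in(("scene",c,(170,190)),("side",s,(280,100)),("wrist",w,(190,170))):
    f=arm.grab_frame(n)[y0:y0+100,x0:x0+100,::-1]; L.append(cv2.resize(f,(266,266),interpolation=2))
    q=(proj(ci,[p,p+[0,0,.03]])-[x0,y0])*2.66
    print(n,q)
cv2.imwrite("pics/z7.png",np.hstack(L))
R=cv2.Rodrigues(w["rvec"])[0]; print("cam",-R.T@w["tvec"])
```

```text
[ 0.5485 -0.3627  0.0282]
scene [[ 89.7612 134.1254]
 [ 87.8452 113.2465]]
side [[66.6643 96.0998]
 [68.5079 77.0927]]
wrist [[164.057  128.0863]
 [163.8885 188.0645]]
cam [ 0.4897 -0.3035  0.2021]
```

View pics/z7.png

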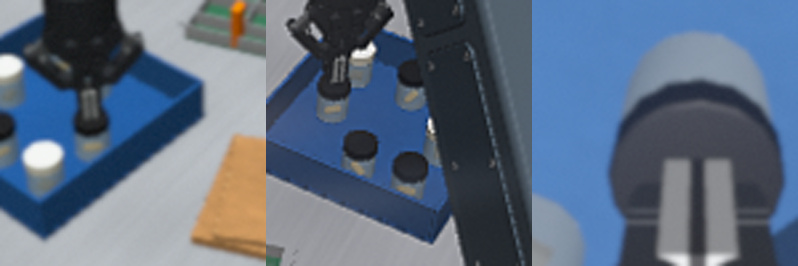

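Request:
{"method": "step_arm", "body": {
  "commands": [
    {"x": 0,"y": 0,"z": 1,"rx": 0,"ry": 0,"rz": 0,"grip": 0.0},
    {"x": 0,"y": 0,"z": 2,"rx": 0,"ry": 0,"rz": 0,"grip": 0.0},
    {"x": 0,"y": 0,"z": 3,"rx": 0,"ry": 0,"rz": 0,"grip": 0.0},
    {"x": 0,"y": 0,"z": 3,"rx": 0,"ry": 0,"rz": 0,"grip": 0.0}
  ]
}}

```text
clock: 7.0
position: [0.5483, -0.3625, 0.0249]
tool_rot: [0.383, 0.924, 0.0, -0.0]
force: [0.1, 0.0, 0.2]
gripper_width: -0.001
gripper_force: 0.0
```

Request:
{"method": "step_arm", "body": {
  "commands": [
    {"x": 0,"y": 0,"z": 2,"rx": 0,"ry": 0,"rz": 0,"grip": 0.0},
    {"x": 0,"y": 0,"z": 4,"rx": 0,"ry": 0,"rz": 0,"grip": 0.0},
    {"x": 0,"y": 0,"z": 4,"rx": 0,"ry": 0,"rz": 0,"grip": 0.0}
  ]
}}

```text
clock: 7.25
position: [0.5488, -0.363, 0.024]
tool_rot: [0.383, 0.924, -0.0, 0.0]
force: [-2.4, 2.4, 13.9]
gripper_width: 0.002
gripper_force: 7.0
```

Request:
{"method": "step_arm", "body": {
  "commands": [
    {"x": 0,"y": 0,"z": 2,"rx": 0,"ry": 0,"rz": 0,"grip": 0.0},
    {"x": 0,"y": 0,"z": 3,"rx": 0,"ry": 0,"rz": 0,"grip": 0.0},
    {"x": 0,"y": 0,"z": 3,"rx": 0,"ry": 0,"rz": 0,"grip": 0.0}
  ]
}}

```text
clock: 7.5
position: [0.549, -0.3631, 0.0239]
tool_rot: [0.383, 0.924, -0.001, 0.001]
force: [-5.9, 5.1, 28.4]
gripper_width: -0.001
gripper_force: 13.8
```

Contact with the cap top (z 0.055) came at a reported z of 0.024, so the true fingertip is about 31 mm higher than reported. I'll correct for that: back off, open, and grip lower.

Request:
{"method": "step_arm", "body": {
  "commands": [
    {"x": 0,"y": 0,"z": -25,"rx": 0,"ry": 0,"rz": 0,"grip": 0.4},
    {"x": 0,"y": 0,"z": -40,"rx": 0,"ry": 0,"rz": 0,"grip": 0.75},
    {"x": 0,"y": 0,"z": -40,"rx": 0,"ry": 0,"rz": 0,"grip": 0.75},
    {"x": 0,"y": 0,"z": -40,"rx": 0,"ry": 0,"rz": 0,"grip": 0.75},
    {"x": 0,"y": 0,"z": -40,"rx": 0,"ry": 0,"rz": 0,"grip": 0.75},
    {"x": 0,"y": 0,"z": -40,"rx": 0,"ry": 0,"rz": 0,"grip": 0.75},
    {"x": 0,"y": 0,"z": -20,"rx": 0,"ry": 0,"rz": 0,"grip": 0.75},
    {"x": 0,"y": 0,"z": 0,"rx": 0,"ry": 0,"rz": 0,"grip": 0.75},
    {"x": 0,"y": 0,"z": 12,"rx": 0,"ry": 0,"rz": 0,"grip": 0.75},
    {"x": 0,"y": 0,"z": 22,"rx": 0,"ry": 0,"rz": 0,"grip": 0.75},
    {"x": 0,"y": 0,"z": 22,"rx": 0,"ry": 0,"rz": 0,"grip": 0.75}
  ]
}}

```text
clock: 8.42
position: [0.5468, -0.3612, -0.007]
tool_rot: [0.383, 0.924, 0.001, -0.003]
force: [-0.3, 0.3, -0.4]
gripper_width: 0.75
gripper_force: 0.0
```

Request:
{"method": "step_arm", "body": {
  "commands": [
    {"x": 0,"y": 0,"z": 0,"rx": 0,"ry": 0,"rz": 0,"grip": 0.3},
    {"x": 0,"y": 0,"z": 0,"rx": 0,"ry": 0,"rz": 0,"grip": 0.3},
    {"x": 0,"y": 0,"z": 0,"rx": 0,"ry": 0,"rz": 0,"grip": 0.3},
    {"x": 0,"y": 0,"z": 0,"rx": 0,"ry": 0,"rz": 0,"grip": 0.3},
    {"x": 0,"y": 0,"z": 0,"rx": 0,"ry": 0,"rz": 0,"grip": 0.3},
    {"x": 0,"y": 0,"z": 0,"rx": 0,"ry": 0,"rz": 0,"grip": 0.3}
  ],
  "newtons": 30
}}

```text
clock: 8.92
position: [0.5488, -0.363, -0.0031]
tool_rot: [0.383, 0.924, -0.0, 0.001]
force: [-0.5, 0.3, 1.0]
gripper_width: 0.455
gripper_force: 30.2
```

```bash
python3 pl.py 52 34 .09
```

```text
target [0.50380287 0.04256334]
pos [ 0.5488 -0.363  -0.0031] fingerline 44.9 q6 -1.54 tilt 0.06 clock 8.9 | shift [318.8 254.5 -93.4] rz 32.6 (alt -147.4)
```

Request:
{"method": "step_arm", "body": {
  "commands": [
    {"x": 0,"y": 0,"z": -35,"rx": 0,"ry": 0,"rz": 0,"grip": 0.3},
    {"x": 0,"y": 0,"z": -70,"rx": 0,"ry": 0,"rz": 0,"grip": 0.3},
    {"x": 10,"y": 8,"z": -93,"rx": 0,"ry": 0,"rz": 0,"grip": 0.3},
    {"x": 40,"y": 31,"z": -93,"rx": 0,"ry": 0,"rz": 4,"grip": 0.3},
    {"x": 70,"y": 55,"z": -93,"rx": 0,"ry": 0,"rz": 8,"grip": 0.3},
    {"x": 102,"y": 81,"z": -93,"rx": 0,"ry": 0,"rz": 12,"grip": 0.3},
    {"x": 134,"y": 107,"z": -93,"rx": 0,"ry": 0,"rz": 16,"grip": 0.3},
    {"x": 166,"y": 132,"z": -93,"rx": 0,"ry": 0,"rz": 20,"grip": 0.3},
    {"x": 198,"y": 158,"z": -93,"rx": 0,"ry": 0,"rz": 24,"grip": 0.3},
    {"x": 230,"y": 184,"z": -93,"rx": 0,"ry": 0,"rz": 28,"grip": 0.3},
    {"x": 260,"y": 208,"z": -93,"rx": 0,"ry": 0,"rz": 32,"grip": 0.3},
    {"x": 285,"y": 228,"z": -93,"rx": 0,"ry": 0,"rz": 33,"grip": 0.3}
  ]
}}

```text
clock: 9.92
position: [0.5077, 0.0027, 0.0895]
tool_rot: [0.631, 0.776, 0.0, -0.0]
force: [0.6, 1.2, -0.4]
gripper_width: 0.458
gripper_force: 30.5
```

Request:
{"method": "step_arm", "body": {
  "commands": [
    {"x": 0,"y": 0,"z": 0,"rx": 0,"ry": 0,"rz": 0,"grip": 0.3},
    {"x": 0,"y": 0,"z": 0,"rx": 0,"ry": 0,"rz": 0,"grip": 0.3},
    {"x": 0,"y": 0,"z": 0,"rx": 0,"ry": 0,"rz": 0,"grip": 0.3},
    {"x": 0,"y": 0,"z": 0,"rx": 0,"ry": 0,"rz": 0,"grip": 0.3}
  ]
}}

```text
clock: 10.25
position: [0.5096, -0.0012, 0.0894]
tool_rot: [0.63, 0.776, 0.0, 0.001]
force: [-0.3, -0.3, 0.3]
gripper_width: 0.455
gripper_force: 30.5
```

```bash
python3 pl.py 52 34 -.003
python3 - <<'E'
from h import *
i=arm.camera_info("wrist"); np.savez("w8.npz",**i)
f=arm.grab_frame("wrist"); cv2.imwrite("pics/w8raw.png",f[:,:,::-1]); cv2.imwrite("pics/w8.png",cv2.resize(f[:,:,::-1],(800,600)))
cv2.imwrite("pics/s8raw.png",arm.grab_frame("side")[:,:,::-1])
E
```

```text
target [0.50380287 0.04256334]
pos [ 0.5096 -0.0012  0.0894] fingerline 11.9 q6 -0.43 tilt 0.08 clock 10.2 | shift [44.1  3.2 92.4] rz -0.4 (alt 179.6)
```

View pics/w8.png

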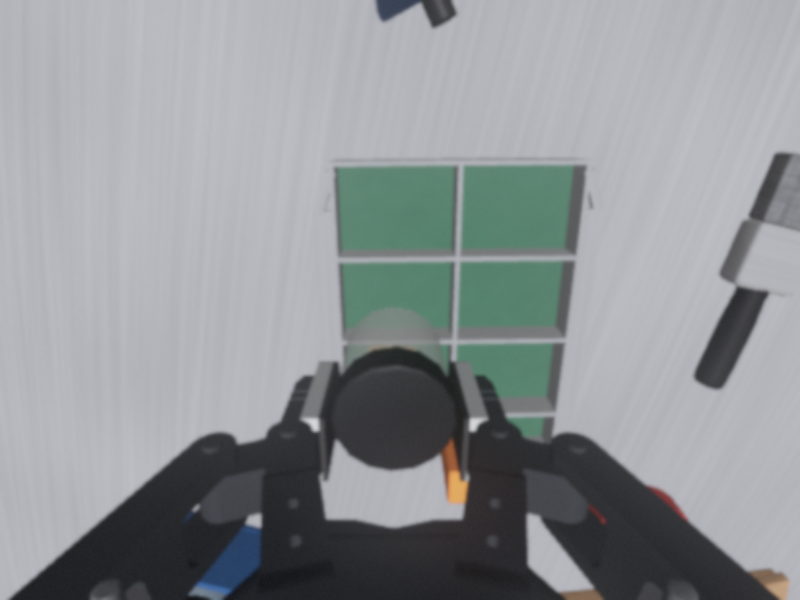

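The held jar is in the gripper. The divider crossings are at (459,257) and (455,337), the leading-wall crossing is at (462,161), and the knob shows at (438,10).

Run:
```python
from h import *
np.set_printoptions(precision=4,suppress=True)
i=dict(np.load("w8.npz")); k=1.5625
X=plane(i,np.array([(459,257),(455,337),(462,161),(337,259),(576,257)])/k,.022)[:,:2]
d=X[0]-X[1];u=d/np.linalg.norm(d);print(X,np.linalg.norm(d),np.degrees(np.arctan2(*u[::-1])),"F",X[:2].mean(0))
d=X[4]-X[3];print("cross yaw",np.degrees(np.arctan2(d[1],d[0])),np.linalg.norm(d))
p=arm.sense()["position"]; print("cap px pred for tcp axis at z .136:",proj(i,[p[0],p[1],.148])*k)
```

```text
[[ 0.5423  0.026 ]
 [ 0.5525 -0.0226]
 [ 0.5307  0.0769]
 [ 0.4752  0.0107]
 [ 0.6076  0.0398]] 0.04957805061039182 101.90241368576244 F [0.5474 0.0017]
cross yaw 12.429966666201015 0.1355375030659547
cap px pred for tcp axis at z .136: [[390.5707 424.0309]]
```

Request:
{"method": "step_arm", "body": {
  "commands": [
    {"x": 22,"y": 2,"z": 0,"rx": 0,"ry": 0,"rz": 0,"grip": 0.3},
    {"x": 45,"y": 3,"z": 0,"rx": 0,"ry": 0,"rz": 0,"grip": 0.3},
    {"x": 45,"y": 3,"z": 20,"rx": 0,"ry": 0,"rz": 0,"grip": 0.3},
    {"x": 45,"y": 3,"z": 45,"rx": 0,"ry": 0,"rz": 0,"grip": 0.3},
    {"x": 45,"y": 3,"z": 60,"rx": 0,"ry": 0,"rz": 0,"grip": 0.3},
    {"x": 45,"y": 3,"z": 75,"rx": 0,"ry": 0,"rz": 0,"grip": 0.3},
    {"x": 45,"y": 3,"z": 85,"rx": 0,"ry": 0,"rz": 0,"grip": 0.3},
    {"x": 45,"y": 3,"z": 92,"rx": 0,"ry": 0,"rz": 0,"grip": 0.3},
    {"x": 45,"y": 3,"z": 92,"rx": 0,"ry": 0,"rz": 0,"grip": 0.3},
    {"x": 45,"y": 3,"z": 92,"rx": 0,"ry": 0,"rz": 0,"grip": 0.3}
  ]
}}

```text
clock: 11.18
position: [0.5026, 0.0443, -0.0028]
tool_rot: [0.63, 0.776, -0.0, -0.0]
force: [0.6, -0.4, -0.4]
gripper_width: 0.458
gripper_force: 30.5
```

Request:
{"method": "step_arm", "body": {
  "commands": [
    {"x": 0,"y": 0,"z": 1,"rx": 0,"ry": 0,"rz": 0,"grip": 0.62},
    {"x": 0,"y": 0,"z": 1,"rx": 0,"ry": 0,"rz": 0,"grip": 0.62},
    {"x": 0,"y": 0,"z": 1,"rx": 0,"ry": 0,"rz": 0,"grip": 0.62},
    {"x": 0,"y": 0,"z": 1,"rx": 0,"ry": 0,"rz": 0,"grip": 0.62},
    {"x": 0,"y": 0,"z": -10,"rx": 0,"ry": 0,"rz": 0,"grip": 0.62},
    {"x": 0,"y": 0,"z": -40,"rx": 0,"ry": 0,"rz": 0,"grip": 0.62},
    {"x": 0,"y": 0,"z": -75,"rx": 0,"ry": 0,"rz": 0,"grip": 0.62},
    {"x": 0,"y": 0,"z": -93,"rx": 0,"ry": 0,"rz": 0,"grip": 0.75},
    {"x": 0,"y": 0,"z": -93,"rx": 0,"ry": 0,"rz": 0,"grip": 0.75}
  ]
}}

```text
clock: 11.93
position: [0.5055, 0.0445, 0.0949]
tool_rot: [0.63, 0.777, 0.003, 0.004]
force: [0.2, 0.2, -0.4]
gripper_width: 0.748
gripper_force: 0.0
```

```bash
python3 - <<'E'
from h import *
np.set_printoptions(precision=4,suppress=True)
g=arm.grab_frame("side"); s=arm.camera_info("side"); cv2.imwrite("pics/s9raw.png",g[:,:,::-1])
hsv=cv2.cvtColor(g,cv2.COLOR_RGB2HSV)
m=((hsv[...,1]<110)&(hsv[...,2]<100)).astype(np.uint8)*255
m=cv2.morphologyEx(m,cv2.MORPH_OPEN,np.ones((3,3)))
n,l,st,ce=cv2.connectedComponentsWithStats(m)
for a,b in zip(st[1:],ce[1:]):
    if 80<a[4]<200 and b[1]>100: print(b,a[4],plane(s,[b],.053)[0,:2])
E
python3 go.py .470 -.425 .09 45
```

```text
[335.3981 127.5093] 108 [ 0.4681 -0.417 ]
[315.0732 154.5528] 123 [ 0.48   -0.2717]
[334.0076 162.5682] 132 [ 0.4169 -0.2644]
[501.521  186.4731] 167 [-0.0362 -0.3815]
[197.0238 198.9762] 126 [0.7064 0.0373]
[261.3927 229.6754] 191 [0.5003 0.0527]
pos [0.5042 0.0446 0.0931] fingerline 11.9 q6 -0.34 tilt 0.36 clock 12.0 | shift [-452.4 -130.6    3.2] rz -33.1 (alt 146.9)
```

Request:
{"method": "step_arm", "body": {
  "commands": [
    {"x": -38,"y": -11,"z": 0,"rx": 0,"ry": 0,"rz": -3,"grip": 0.75},
    {"x": -76,"y": -22,"z": 0,"rx": 0,"ry": 0,"rz": -6,"grip": 0.75},
    {"x": -114,"y": -33,"z": 0,"rx": 0,"ry": 0,"rz": -9,"grip": 0.75},
    {"x": -152,"y": -44,"z": 0,"rx": 0,"ry": 0,"rz": -12,"grip": 0.75},
    {"x": -190,"y": -55,"z": 0,"rx": 0,"ry": 0,"rz": -15,"grip": 0.75},
    {"x": -228,"y": -66,"z": 0,"rx": 0,"ry": 0,"rz": -18,"grip": 0.75},
    {"x": -266,"y": -77,"z": 0,"rx": 0,"ry": 0,"rz": -21,"grip": 0.75},
    {"x": -304,"y": -88,"z": 0,"rx": 0,"ry": 0,"rz": -24,"grip": 0.75},
    {"x": -342,"y": -99,"z": 0,"rx": 0,"ry": 0,"rz": -27,"grip": 0.75},
    {"x": -380,"y": -110,"z": 0,"rx": 0,"ry": 0,"rz": -30,"grip": 0.75},
    {"x": -416,"y": -121,"z": 0,"rx": 0,"ry": 0,"rz": -33,"grip": 0.75},
    {"x": -452,"y": -131,"z": 0,"rx": 0,"ry": 0,"rz": -33,"grip": 0.75}
  ]
}}

```text
clock: 12.98
position: [0.4661, -0.4256, 0.0888]
tool_rot: [0.383, 0.924, 0.001, -0.001]
force: [0.8, 0.1, -0.7]
gripper_width: 0.749
gripper_force: 0.0
```

Request:
{"method": "step_arm", "body": {
  "commands": [
    {"x": 0,"y": 0,"z": 0,"rx": 0,"ry": 0,"rz": 0,"grip": 0.75},
    {"x": 0,"y": 0,"z": 0,"rx": 0,"ry": 0,"rz": 0,"grip": 0.75},
    {"x": 0,"y": 0,"z": 0,"rx": 0,"ry": 0,"rz": 0,"grip": 0.75}
  ]
}}

```text
clock: 13.23
position: [0.4664, -0.4231, 0.0888]
tool_rot: [0.384, 0.923, 0.001, -0.002]
force: [-0.1, 0.6, -0.1]
gripper_width: 0.753
gripper_force: 0.0
```

```bash
python3 go.py .470 -.425 -.003 45
```

```text
pos [ 0.4664 -0.4231  0.0888] fingerline 44.9 q6 -1.70 tilt 0.23 clock 13.2 | shift [-4.2  1.1 91.8] rz -0.1 (alt 179.9)
```

Request:
{"method": "step_arm", "body": {
  "commands": [
    {"x": -3,"y": 1,"z": 35,"rx": 0,"ry": 0,"rz": 0,"grip": 0.75},
    {"x": -3,"y": 1,"z": 65,"rx": 0,"ry": 0,"rz": 0,"grip": 0.75},
    {"x": -3,"y": 1,"z": 85,"rx": 0,"ry": 0,"rz": 0,"grip": 0.75},
    {"x": -3,"y": 1,"z": 91,"rx": 0,"ry": 0,"rz": 0,"grip": 0.75},
    {"x": -3,"y": 1,"z": 91,"rx": 0,"ry": 0,"rz": 0,"grip": 0.75},
    {"x": -3,"y": 1,"z": 91,"rx": 0,"ry": 0,"rz": 0,"grip": 0.75},
    {"x": -3,"y": 1,"z": 91,"rx": 0,"ry": 0,"rz": 0,"grip": 0.3},
    {"x": -3,"y": 1,"z": 91,"rx": 0,"ry": 0,"rz": 0,"grip": 0.3},
    {"x": -3,"y": 1,"z": 91,"rx": 0,"ry": 0,"rz": 0,"grip": 0.3},
    {"x": -3,"y": 1,"z": 91,"rx": 0,"ry": 0,"rz": 0,"grip": 0.3},
    {"x": -3,"y": 1,"z": 91,"rx": 0,"ry": 0,"rz": 0,"grip": 0.3},
    {"x": -3,"y": 1,"z": 91,"rx": 0,"ry": 0,"rz": 0,"grip": 0.3}
  ],
  "newtons": 30
}}

```text
clock: 14.23
position: [0.4714, -0.4269, 0.0012]
tool_rot: [0.383, 0.924, -0.001, 0.002]
force: [1.9, 1.1, 6.8]
gripper_width: 0.457
gripper_force: 30.7
```

```bash
sed -i 's/\[.5481,-.001\]/[.548,.0]/' pl.py; python3 pl.py 52 -34 .09
```

```text
target [0.57014197 0.0580494 ]
pos [ 0.4714 -0.4269  0.0012] fingerline 44.9 q6 -1.70 tilt 0.19 clock 14.2 | shift [273.4 412.3 -89.7] rz 32.6 (alt -147.4)
```

Request:
{"method": "step_arm", "body": {
  "commands": [
    {"x": 0,"y": 0,"z": -35,"rx": 0,"ry": 0,"rz": 0,"grip": 0.3},
    {"x": 0,"y": 0,"z": -70,"rx": 0,"ry": 0,"rz": 0,"grip": 0.3},
    {"x": 12,"y": 18,"z": -92,"rx": 0,"ry": 0,"rz": 0,"grip": 0.3},
    {"x": 33,"y": 50,"z": -92,"rx": 0,"ry": 0,"rz": 3,"grip": 0.3},
    {"x": 54,"y": 82,"z": -92,"rx": 0,"ry": 0,"rz": 6,"grip": 0.3},
    {"x": 75,"y": 114,"z": -92,"rx": 0,"ry": 0,"rz": 9,"grip": 0.3},
    {"x": 96,"y": 146,"z": -92,"rx": 0,"ry": 0,"rz": 12,"grip": 0.3},
    {"x": 117,"y": 178,"z": -92,"rx": 0,"ry": 0,"rz": 15,"grip": 0.3},
    {"x": 138,"y": 210,"z": -92,"rx": 0,"ry": 0,"rz": 18,"grip": 0.3},
    {"x": 159,"y": 242,"z": -92,"rx": 0,"ry": 0,"rz": 21,"grip": 0.3},
    {"x": 180,"y": 274,"z": -92,"rx": 0,"ry": 0,"rz": 24,"grip": 0.3},
    {"x": 200,"y": 304,"z": -92,"rx": 0,"ry": 0,"rz": 27,"grip": 0.3}
  ]
}}

```text
clock: 15.23
position: [0.5445, -0.0678, 0.0916]
tool_rot: [0.589, 0.808, 0.0, 0.0]
force: [0.7, -0.3, 0.2]
gripper_width: 0.453
gripper_force: 30.5
```

```bash
python3 pl.py 52 -34 .09
```

```text
target [0.57014197 0.0580494 ]
pos [ 0.5445 -0.0678  0.0916] fingerline 17.8 q6 -0.64 tilt 0.03 clock 15.2 | shift [112.   62.8   1.6] rz 5.5 (alt -174.5)
```

Request:
{"method": "step_arm", "body": {
  "commands": [
    {"x": 30,"y": 17,"z": 0,"rx": 0,"ry": 0,"rz": 3,"grip": 0.3},
    {"x": 60,"y": 34,"z": 0,"rx": 0,"ry": 0,"rz": 5.5,"grip": 0.3},
    {"x": 90,"y": 50,"z": 0,"rx": 0,"ry": 0,"rz": 5.5,"grip": 0.3},
    {"x": 112,"y": 63,"z": 0,"rx": 0,"ry": 0,"rz": 5.5,"grip": 0.3},
    {"x": 112,"y": 63,"z": 0,"rx": 0,"ry": 0,"rz": 5.5,"grip": 0.3},
    {"x": 112,"y": 63,"z": 0,"rx": 0,"ry": 0,"rz": 5.5,"grip": 0.3},
    {"x": 112,"y": 63,"z": 0,"rx": 0,"ry": 0,"rz": 5.5,"grip": 0.3}
  ]
}}

```text
clock: 15.82
position: [0.5697, 0.0558, 0.0913]
tool_rot: [0.626, 0.78, -0.0, 0.0]
force: [0.6, -0.4, -0.6]
gripper_width: 0.461
gripper_force: 30.5
```

```bash
cat > tray.py <<'E'
# check tray/jars from the side camera by difference to a reference picture
from h import *
import sys
g=arm.grab_frame("side"); s=arm.camera_info("side")
hsv=cv2.cvtColor(g,cv2.COLOR_RGB2HSV)
m=cv2.inRange(hsv,(2,150,120),(18,255,255)); m[:,:230]=0;m[:,300:]=0;m[:150]=0
n,l,st,ce=cv2.connectedComponentsWithStats(m); j=1+np.argmax(st[1:,4]); print("tab px",ce[j],st[j])
E
python3 pl.py 52 -34 -.003; python3 tray.py
python3 - <<'E'
from h import *
s=cv2.imread("pics/s8raw.png");hsv=cv2.cvtColor(s,cv2.COLOR_BGR2HSV)
m=cv2.inRange(hsv,(2,150,120),(18,255,255)); m[:,:230]=0;m[:,300:]=0;m[:150]=0
n,l,st,ce=cv2.connectedComponentsWithStats(m); j=1+np.argmax(st[1:,4]); print("ref",ce[j],st[j])
E
```

```text
target [0.57014197 0.0580494 ]
pos [0.5697 0.0558 0.0913] fingerline 12.4 q6 -0.31 tilt 0.03 clock 15.8 | shift [ 2.1  1.  94.3] rz 0.1 (alt -179.9)
tab px [262.79310345 187.70689655] [261 179   5  17  58]
ref [263.22222222 183.38888889] [261 181   5   6  18]
```

Request:
{"method": "step_arm", "body": {
  "commands": [
    {"x": 2,"y": 1,"z": 30,"rx": 0,"ry": 0,"rz": 0,"grip": 0.3},
    {"x": 2,"y": 1,"z": 55,"rx": 0,"ry": 0,"rz": 0,"grip": 0.3},
    {"x": 2,"y": 1,"z": 70,"rx": 0,"ry": 0,"rz": 0,"grip": 0.3},
    {"x": 2,"y": 1,"z": 82,"rx": 0,"ry": 0,"rz": 0,"grip": 0.3},
    {"x": 2,"y": 1,"z": 92,"rx": 0,"ry": 0,"rz": 0,"grip": 0.3},
    {"x": 2,"y": 1,"z": 92,"rx": 0,"ry": 0,"rz": 0,"grip": 0.3},
    {"x": 2,"y": 1,"z": 92,"rx": 0,"ry": 0,"rz": 0,"grip": 0.3}
  ]
}}

```text
clock: 16.45
position: [0.5707, 0.0575, -0.0008]
tool_rot: [0.627, 0.779, 0.0, 0.0]
force: [1.3, -0.0, -0.6]
gripper_width: 0.452
gripper_force: 32.3
```

Request:
{"method": "step_arm", "body": {
  "commands": [
    {"x": 0,"y": 0,"z": 0,"rx": 0,"ry": 0,"rz": 0,"grip": 0.62},
    {"x": 0,"y": 0,"z": 0,"rx": 0,"ry": 0,"rz": 0,"grip": 0.62},
    {"x": 0,"y": 0,"z": 0,"rx": 0,"ry": 0,"rz": 0,"grip": 0.62},
    {"x": 0,"y": 0,"z": 0,"rx": 0,"ry": 0,"rz": 0,"grip": 0.62},
    {"x": 0,"y": 0,"z": -10,"rx": 0,"ry": 0,"rz": 0,"grip": 0.62},
    {"x": 0,"y": 0,"z": -40,"rx": 0,"ry": 0,"rz": 0,"grip": 0.62},
    {"x": 0,"y": 0,"z": -75,"rx": 0,"ry": 0,"rz": 0,"grip": 0.62},
    {"x": 0,"y": 0,"z": -92,"rx": 0,"ry": 0,"rz": 0,"grip": 0.75},
    {"x": 0,"y": 0,"z": -92,"rx": 0,"ry": 0,"rz": 0,"grip": 0.75},
    {"x": 0,"y": 0,"z": -92,"rx": 0,"ry": 0,"rz": 0,"grip": 0.75}
  ]
}}

```text
clock: 17.28
position: [0.5713, 0.0585, 0.093]
tool_rot: [0.626, 0.78, 0.001, 0.001]
force: [0.5, -0.2, 0.1]
gripper_width: 0.749
gripper_force: 0.0
```

```bash
python3 tray.py; python3 go.py .421 -.275 .09 45
```

```text
tab px [262.90566038 187.62264151] [261 179   5  17  53]
pos [0.5701 0.0585 0.0917] fingerline 12.4 q6 -0.31 tilt 0.01 clock 17.3 | shift [-293.6 -217.4    1.6] rz -32.6 (alt 147.4)
```

Request:
{"method": "step_arm", "body": {
  "commands": [
    {"x": -32,"y": -24,"z": 0,"rx": 0,"ry": 0,"rz": -3.5,"grip": 0.75},
    {"x": -64,"y": -48,"z": 0,"rx": 0,"ry": 0,"rz": -7,"grip": 0.75},
    {"x": -96,"y": -71,"z": 0,"rx": 0,"ry": 0,"rz": -10.5,"grip": 0.75},
    {"x": -128,"y": -95,"z": 0,"rx": 0,"ry": 0,"rz": -14,"grip": 0.75},
    {"x": -160,"y": -119,"z": 0,"rx": 0,"ry": 0,"rz": -18,"grip": 0.75},
    {"x": -192,"y": -142,"z": 0,"rx": 0,"ry": 0,"rz": -22,"grip": 0.75},
    {"x": -224,"y": -166,"z": 0,"rx": 0,"ry": 0,"rz": -26,"grip": 0.75},
    {"x": -256,"y": -190,"z": 0,"rx": 0,"ry": 0,"rz": -30,"grip": 0.75},
    {"x": -280,"y": -207,"z": 0,"rx": 0,"ry": 0,"rz": -32.6,"grip": 0.75},
    {"x": -294,"y": -217,"z": 0,"rx": 0,"ry": 0,"rz": -32.6,"grip": 0.75},
    {"x": -294,"y": -217,"z": 0,"rx": 0,"ry": 0,"rz": -32.6,"grip": 0.75},
    {"x": -294,"y": -217,"z": 0,"rx": 0,"ry": 0,"rz": -32.6,"grip": 0.75}
  ]
}}

```text
clock: 18.33
position: [0.4205, -0.2753, 0.09]
tool_rot: [0.384, 0.923, 0.001, -0.001]
force: [-0.2, -0.2, -0.1]
gripper_width: 0.753
gripper_force: 0.0
```

```bash
python3 go.py .421 -.275 -.003 45
python3 - <<'E'
from h import *
np.set_printoptions(precision=4,suppress=True)
i=arm.camera_info("wrist"); f=arm.grab_frame("wrist")[:,:,::-1]; cv2.imwrite("pics/w10raw.png",f)
hsv=cv2.cvtColor(f,cv2.COLOR_BGR2HSV)
m=((hsv[...,1]<110)&(hsv[...,2]<100)).astype(np.uint8)*255; m[260:]=0
m=cv2.morphologyEx(m,cv2.MORPH_OPEN,np.ones((3,3)))
n,l,st,ce=cv2.connectedComponentsWithStats(m)
for a,b in zip(st[1:],ce[1:]):
    if 300<a[4]<4000: print(b,a,plane(i,[b],.055)[0,:2])
E
```

```text
pos [ 0.4205 -0.2753  0.09  ] fingerline 44.9 q6 -1.59 tilt 0.19 clock 18.3 | shift [-0.5  0.5 93. ] rz -0.1 (alt 179.9)
[489.5723 126.1608] [467 107  45  41 311] [ 0.5064 -0.1066]
[252.6604 192.0632] [ 230  168   47   49 1820] [ 0.4168 -0.2705]
[299.2271 244.4696] [ 277  225   48   35 1299] [ 0.4779 -0.2761]
```

Request:
{"method": "step_arm", "body": {
  "commands": [
    {"x": 2,"y": 0,"z": 35,"rx": 0,"ry": 0,"rz": 0,"grip": 0.75},
    {"x": 2,"y": 0,"z": 65,"rx": 0,"ry": 0,"rz": 0,"grip": 0.75},
    {"x": 2,"y": 0,"z": 85,"rx": 0,"ry": 0,"rz": 0,"grip": 0.75},
    {"x": 2,"y": 0,"z": 92,"rx": 0,"ry": 0,"rz": 0,"grip": 0.75},
    {"x": 2,"y": 0,"z": 92,"rx": 0,"ry": 0,"rz": 0,"grip": 0.75},
    {"x": 2,"y": 0,"z": 92,"rx": 0,"ry": 0,"rz": 0,"grip": 0.75},
    {"x": 2,"y": 0,"z": 92,"rx": 0,"ry": 0,"rz": 0,"grip": 0.3},
    {"x": 2,"y": 0,"z": 92,"rx": 0,"ry": 0,"rz": 0,"grip": 0.3},
    {"x": 2,"y": 0,"z": 92,"rx": 0,"ry": 0,"rz": 0,"grip": 0.3},
    {"x": 2,"y": 0,"z": 92,"rx": 0,"ry": 0,"rz": 0,"grip": 0.3},
    {"x": 2,"y": 0,"z": 92,"rx": 0,"ry": 0,"rz": 0,"grip": 0.3},
    {"x": 2,"y": 0,"z": 92,"rx": 0,"ry": 0,"rz": 0,"grip": 0.3}
  ],
  "newtons": 30
}}

```text
clock: 19.38
position: [0.4212, -0.2744, 0.0006]
tool_rot: [0.383, 0.924, -0.0, 0.001]
force: [0.6, 2.2, 6.6]
gripper_width: 0.458
gripper_force: 30.3
```

```bash
python3 tray.py;python3 pl.py 0 -34 .09
```

```text
tab px [262.39285714 191.85714286] [261 188   4   8  28]
target [0.58121955 0.00724303]
pos [ 0.4212 -0.2744  0.0006] fingerline 45.0 q6 -1.59 tilt 0.16 clock 19.4 | shift [ 85.8 312.4 -89.5] rz 32.7 (alt -147.3)
```

Request:
{"method": "step_arm", "body": {
  "commands": [
    {"x": 0,"y": 0,"z": -35,"rx": 0,"ry": 0,"rz": 0,"grip": 0.3},
    {"x": 0,"y": 0,"z": -70,"rx": 0,"ry": 0,"rz": 0,"grip": 0.3},
    {"x": 4,"y": 16,"z": -92,"rx": 0,"ry": 0,"rz": 0,"grip": 0.3},
    {"x": 13,"y": 50,"z": -92,"rx": 0,"ry": 0,"rz": 4,"grip": 0.3},
    {"x": 24,"y": 88,"z": -92,"rx": 0,"ry": 0,"rz": 8,"grip": 0.3},
    {"x": 34,"y": 126,"z": -92,"rx": 0,"ry": 0,"rz": 12,"grip": 0.3},
    {"x": 45,"y": 164,"z": -92,"rx": 0,"ry": 0,"rz": 16,"grip": 0.3},
    {"x": 55,"y": 202,"z": -92,"rx": 0,"ry": 0,"rz": 20,"grip": 0.3},
    {"x": 66,"y": 240,"z": -92,"rx": 0,"ry": 0,"rz": 24,"grip": 0.3},
    {"x": 76,"y": 278,"z": -92,"rx": 0,"ry": 0,"rz": 28,"grip": 0.3},
    {"x": 84,"y": 305,"z": -92,"rx": 0,"ry": 0,"rz": 32.5,"grip": 0.3},
    {"x": 86,"y": 312,"z": -92,"rx": 0,"ry": 0,"rz": 32.5,"grip": 0.3}
  ]
}}

```text
clock: 20.43
position: [0.5822, 0.0114, 0.0918]
tool_rot: [0.625, 0.781, 0.001, 0.001]
force: [0.8, -0.4, -1.2]
gripper_width: 0.454
gripper_force: 30.6
```

Request:
{"method": "step_arm", "body": {
  "commands": [
    {"x": 0,"y": 0,"z": 0,"rx": 0,"ry": 0,"rz": 0,"grip": 0.3},
    {"x": 0,"y": 0,"z": 0,"rx": 0,"ry": 0,"rz": 0,"grip": 0.3},
    {"x": 0,"y": 0,"z": 0,"rx": 0,"ry": 0,"rz": 0,"grip": 0.3}
  ]
}}

```text
clock: 20.68
position: [0.5791, 0.0063, 0.0912]
tool_rot: [0.626, 0.78, -0.0, -0.0]
force: [0.2, -0.7, -0.3]
gripper_width: 0.453
gripper_force: 30.6
```

```bash
python3 tray.py;python3 pl.py 0 -34 -.003
```

```text
tab px [262.68852459 187.26229508] [261 179   5  17  61]
target [0.58121955 0.00724303]
pos [0.5791 0.006  0.0912] fingerline 12.4 q6 -0.40 tilt 0.06 clock 20.7 | shift [ 0.7  2.4 94.2] rz 0.1 (alt -179.9)
```

Request:
{"method": "step_arm", "body": {
  "commands": [
    {"x": 1,"y": 2,"z": 30,"rx": 0,"ry": 0,"rz": 0,"grip": 0.3},
    {"x": 1,"y": 2,"z": 55,"rx": 0,"ry": 0,"rz": 0,"grip": 0.3},
    {"x": 1,"y": 2,"z": 70,"rx": 0,"ry": 0,"rz": 0,"grip": 0.3},
    {"x": 1,"y": 2,"z": 82,"rx": 0,"ry": 0,"rz": 0,"grip": 0.3},
    {"x": 1,"y": 2,"z": 92,"rx": 0,"ry": 0,"rz": 0,"grip": 0.3},
    {"x": 1,"y": 2,"z": 92,"rx": 0,"ry": 0,"rz": 0,"grip": 0.3},
    {"x": 1,"y": 2,"z": 92,"rx": 0,"ry": 0,"rz": 0,"grip": 0.3}
  ]
}}

```text
clock: 21.32
position: [0.5819, 0.0081, -0.0008]
tool_rot: [0.626, 0.78, 0.0, 0.0]
force: [0.3, -0.2, -0.4]
gripper_width: 0.455
gripper_force: 32.0
```

Request:
{"method": "step_arm", "body": {
  "commands": [
    {"x": 0,"y": 0,"z": 0,"rx": 0,"ry": 0,"rz": 0,"grip": 0.62},
    {"x": 0,"y": 0,"z": 0,"rx": 0,"ry": 0,"rz": 0,"grip": 0.62},
    {"x": 0,"y": 0,"z": 0,"rx": 0,"ry": 0,"rz": 0,"grip": 0.62},
    {"x": 0,"y": 0,"z": 0,"rx": 0,"ry": 0,"rz": 0,"grip": 0.62},
    {"x": 0,"y": 0,"z": -10,"rx": 0,"ry": 0,"rz": 0,"grip": 0.62},
    {"x": 0,"y": 0,"z": -40,"rx": 0,"ry": 0,"rz": 0,"grip": 0.62},
    {"x": 0,"y": 0,"z": -75,"rx": 0,"ry": 0,"rz": 0,"grip": 0.62},
    {"x": 0,"y": 0,"z": -92,"rx": 0,"ry": 0,"rz": 0,"grip": 0.75},
    {"x": 0,"y": 0,"z": -92,"rx": 0,"ry": 0,"rz": 0,"grip": 0.75},
    {"x": 0,"y": 0,"z": -92,"rx": 0,"ry": 0,"rz": 0,"grip": 0.75}
  ]
}}

```text
clock: 22.15
position: [0.5827, 0.0089, 0.0931]
tool_rot: [0.626, 0.78, 0.001, 0.002]
force: [-1.0, -0.3, 0.2]
gripper_width: 0.752
gripper_force: 0.0
```

```bash
python3 tray.py; python3 go.py .482 -.282 .09 45
```

```text
tab px [262.79166667 188.79166667] [261 180   5  16  48]
pos [0.5815 0.009  0.0917] fingerline 12.5 q6 -0.40 tilt 0.02 clock 22.2 | shift [-262.5 -160.3    1.7] rz -32.5 (alt 147.5)
```

Request:
{"method": "step_arm", "body": {
  "commands": [
    {"x": -32,"y": -20,"z": 0,"rx": 0,"ry": 0,"rz": -4,"grip": 0.75},
    {"x": -65,"y": -40,"z": 0,"rx": 0,"ry": 0,"rz": -8,"grip": 0.75},
    {"x": -98,"y": -60,"z": 0,"rx": 0,"ry": 0,"rz": -12,"grip": 0.75},
    {"x": -131,"y": -80,"z": 0,"rx": 0,"ry": 0,"rz": -16,"grip": 0.75},
    {"x": -164,"y": -100,"z": 0,"rx": 0,"ry": 0,"rz": -20,"grip": 0.75},
    {"x": -197,"y": -120,"z": 0,"rx": 0,"ry": 0,"rz": -24,"grip": 0.75},
    {"x": -230,"y": -140,"z": 0,"rx": 0,"ry": 0,"rz": -28,"grip": 0.75},
    {"x": -252,"y": -154,"z": 0,"rx": 0,"ry": 0,"rz": -32.5,"grip": 0.75},
    {"x": -262,"y": -160,"z": 0,"rx": 0,"ry": 0,"rz": -32.5,"grip": 0.75},
    {"x": -262,"y": -160,"z": 0,"rx": 0,"ry": 0,"rz": -32.5,"grip": 0.75},
    {"x": -262,"y": -160,"z": 0,"rx": 0,"ry": 0,"rz": -32.5,"grip": 0.75},
    {"x": -262,"y": -160,"z": 0,"rx": 0,"ry": 0,"rz": -32.5,"grip": 0.75}
  ]
}}

```text
clock: 23.2
position: [0.4821, -0.2794, 0.0905]
tool_rot: [0.382, 0.924, 0.001, -0.001]
force: [-0.2, 0.2, 0.4]
gripper_width: 0.753
gripper_force: 0.0
```

```bash
python3 go.py .482 -.282 -.003 45
python3 - <<'E'
from h import *
np.set_printoptions(precision=4,suppress=True)
i=arm.camera_info("wrist"); f=arm.grab_frame("wrist")[:,:,::-1]
hsv=cv2.cvtColor(f,cv2.COLOR_BGR2HSV)
m=((hsv[...,1]<110)&(hsv[...,2]<100)).astype(np.uint8)*255; m[260:]=0
m=cv2.morphologyEx(m,cv2.MORPH_OPEN,np.ones((3,3)))
n,l,st,ce=cv2.connectedComponentsWithStats(m)
for a,b in zip(st[1:],ce[1:]):
    if 300<a[4]<4000: print(b,a,plane(i,[b],.055)[0,:2])
E
```

```text
pos [ 0.4821 -0.2794  0.0905] fingerline 45.0 q6 -1.51 tilt 0.16 clock 23.2 | shift [-2.  -2.  93.5] rz 0.0 (alt -180.0)
[120.084  116.7792] [  67   57  119  110 1286] [ 0.3684 -0.3021]
[250.6672 197.1835] [ 228  174   46   47 1722] [ 0.4805 -0.279 ]
```

Request:
{"method": "step_arm", "body": {
  "commands": [
    {"x": -1,"y": -1,"z": 35,"rx": 0,"ry": 0,"rz": 0,"grip": 0.75},
    {"x": -1,"y": -1,"z": 65,"rx": 0,"ry": 0,"rz": 0,"grip": 0.75},
    {"x": -1,"y": -1,"z": 85,"rx": 0,"ry": 0,"rz": 0,"grip": 0.75},
    {"x": -1,"y": -1,"z": 92,"rx": 0,"ry": 0,"rz": 0,"grip": 0.75},
    {"x": -1,"y": -1,"z": 92,"rx": 0,"ry": 0,"rz": 0,"grip": 0.75},
    {"x": -1,"y": -1,"z": 92,"rx": 0,"ry": 0,"rz": 0,"grip": 0.75},
    {"x": -1,"y": -1,"z": 92,"rx": 0,"ry": 0,"rz": 0,"grip": 0.3},
    {"x": -1,"y": -1,"z": 92,"rx": 0,"ry": 0,"rz": 0,"grip": 0.3},
    {"x": -1,"y": -1,"z": 92,"rx": 0,"ry": 0,"rz": 0,"grip": 0.3},
    {"x": -1,"y": -1,"z": 92,"rx": 0,"ry": 0,"rz": 0,"grip": 0.3},
    {"x": -1,"y": -1,"z": 92,"rx": 0,"ry": 0,"rz": 0,"grip": 0.3},
    {"x": -1,"y": -1,"z": 92,"rx": 0,"ry": 0,"rz": 0,"grip": 0.3}
  ],
  "newtons": 30
}}

```text
clock: 24.25
position: [0.4835, -0.2836, 0.0009]
tool_rot: [0.383, 0.924, -0.0, 0.002]
force: [1.5, 2.2, 6.6]
gripper_width: 0.46
gripper_force: 30.5
```

```bash
python3 tray.py;python3 pl.py 0 34 .09
```

```text
tab px [262.39285714 191.85714286] [261 188   4   8  28]
target [ 0.51478045 -0.00724303]
pos [ 0.4835 -0.2836  0.0009] fingerline 45.0 q6 -1.52 tilt 0.18 clock 24.3 | shift [173.  217.6 -89.5] rz 32.7 (alt -147.3)
```

Request:
{"method": "step_arm", "body": {
  "commands": [
    {"x": 0,"y": 0,"z": -35,"rx": 0,"ry": 0,"rz": 0,"grip": 0.3},
    {"x": 0,"y": 0,"z": -70,"rx": 0,"ry": 0,"rz": 0,"grip": 0.3},
    {"x": 6,"y": 8,"z": -92,"rx": 0,"ry": 0,"rz": 0,"grip": 0.3},
    {"x": 26,"y": 33,"z": -92,"rx": 0,"ry": 0,"rz": 4,"grip": 0.3},
    {"x": 50,"y": 63,"z": -92,"rx": 0,"ry": 0,"rz": 8,"grip": 0.3},
    {"x": 74,"y": 93,"z": -92,"rx": 0,"ry": 0,"rz": 13,"grip": 0.3},
    {"x": 98,"y": 123,"z": -92,"rx": 0,"ry": 0,"rz": 18,"grip": 0.3},
    {"x": 122,"y": 153,"z": -92,"rx": 0,"ry": 0,"rz": 23,"grip": 0.3},
    {"x": 146,"y": 183,"z": -92,"rx": 0,"ry": 0,"rz": 28,"grip": 0.3},
    {"x": 164,"y": 206,"z": -92,"rx": 0,"ry": 0,"rz": 32.5,"grip": 0.3},
    {"x": 173,"y": 217,"z": -92,"rx": 0,"ry": 0,"rz": 32.5,"grip": 0.3},
    {"x": 173,"y": 217,"z": -92,"rx": 0,"ry": 0,"rz": 32.5,"grip": 0.3}
  ]
}}

```text
clock: 25.3
position: [0.5129, -0.004, 0.0916]
tool_rot: [0.624, 0.781, 0.0, -0.0]
force: [-1.1, -1.3, 0.0]
gripper_width: 0.453
gripper_force: 30.6
```

Request:
{"method": "step_arm", "body": {
  "commands": [
    {"x": 0,"y": 0,"z": 0,"rx": 0,"ry": 0,"rz": 0,"grip": 0.3},
    {"x": 0,"y": 0,"z": 0,"rx": 0,"ry": 0,"rz": 0,"grip": 0.3}
  ]
}}

```text
clock: 25.47
position: [0.5136, -0.0079, 0.0915]
tool_rot: [0.626, 0.78, -0.0, 0.0]
force: [0.1, -0.0, -1.2]
gripper_width: 0.456
gripper_force: 30.6
```

```bash
python3 tray.py;python3 pl.py 0 34 -.003
python3 - <<'E'
from h import *
i=arm.camera_info("wrist"); np.savez("w11.npz",**i)
f=arm.grab_frame("wrist"); cv2.imwrite("pics/w11raw.png",f[:,:,::-1]); cv2.imwrite("pics/w11.png",cv2.resize(f[:,:,::-1],(800,600)))
E
```

```text
tab px [262.88461538 182.34615385] [261 179   5   8  26]
target [ 0.51478045 -0.00724303]
pos [ 0.5136 -0.0083  0.0914] fingerline 12.5 q6 -0.45 tilt 0.04 clock 25.5 | shift [ 0.8  1.3 94.4] rz 0.2 (alt -179.8)
```

View pics/w11.png

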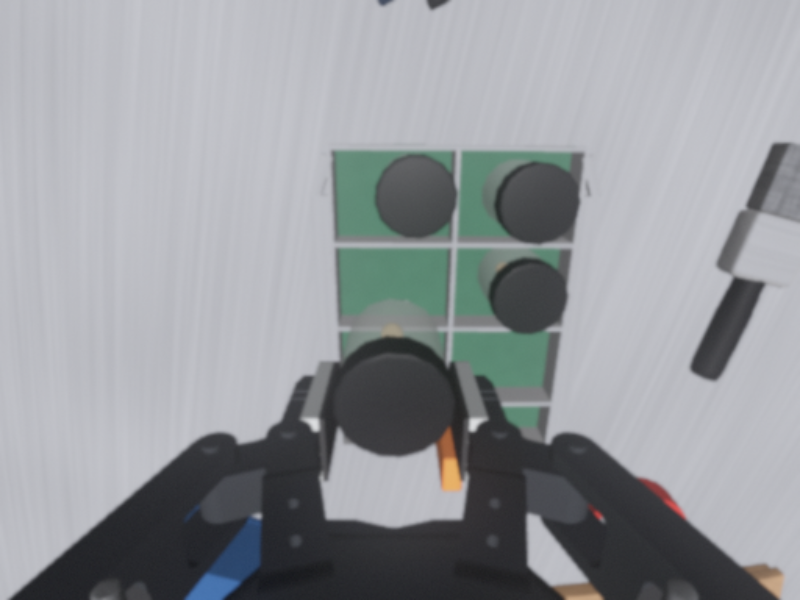

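The three placed jars stand upright, with caps at (416,196), (538,202) and (528,296). The fourth is held above the free compartment. I'll place it.

Request:
{"method": "step_arm", "body": {
  "commands": [
    {"x": 1,"y": 1,"z": 30,"rx": 0,"ry": 0,"rz": 0,"grip": 0.3},
    {"x": 1,"y": 1,"z": 55,"rx": 0,"ry": 0,"rz": 0,"grip": 0.3},
    {"x": 1,"y": 1,"z": 70,"rx": 0,"ry": 0,"rz": 0,"grip": 0.3},
    {"x": 1,"y": 1,"z": 82,"rx": 0,"ry": 0,"rz": 0,"grip": 0.3},
    {"x": 1,"y": 1,"z": 92,"rx": 0,"ry": 0,"rz": 0,"grip": 0.3},
    {"x": 1,"y": 1,"z": 92,"rx": 0,"ry": 0,"rz": 0,"grip": 0.3},
    {"x": 1,"y": 1,"z": 92,"rx": 0,"ry": 0,"rz": 0,"grip": 0.3}
  ]
}}

```text
clock: 26.15
position: [0.5143, -0.0069, -0.0011]
tool_rot: [0.626, 0.779, -0.0, -0.0]
force: [-0.8, -0.1, -0.8]
gripper_width: 0.459
gripper_force: 32.3
```

Request:
{"method": "step_arm", "body": {
  "commands": [
    {"x": 0,"y": 0,"z": 0,"rx": 0,"ry": 0,"rz": 0,"grip": 0.62},
    {"x": 0,"y": 0,"z": 0,"rx": 0,"ry": 0,"rz": 0,"grip": 0.62},
    {"x": 0,"y": 0,"z": 0,"rx": 0,"ry": 0,"rz": 0,"grip": 0.62},
    {"x": 0,"y": 0,"z": 0,"rx": 0,"ry": 0,"rz": 0,"grip": 0.62},
    {"x": 0,"y": 0,"z": -10,"rx": 0,"ry": 0,"rz": 0,"grip": 0.62},
    {"x": 0,"y": 0,"z": -40,"rx": 0,"ry": 0,"rz": 0,"grip": 0.62},
    {"x": 0,"y": 0,"z": -75,"rx": 0,"ry": 0,"rz": 0,"grip": 0.5},
    {"x": 0,"y": 0,"z": -110,"rx": 0,"ry": 0,"rz": 0,"grip": 0},
    {"x": 0,"y": 0,"z": -145,"rx": 0,"ry": 0,"rz": 0,"grip": 0},
    {"x": 0,"y": 0,"z": -180,"rx": 0,"ry": 0,"rz": 0,"grip": 0},
    {"x": 0,"y": 0,"z": -200,"rx": 0,"ry": 0,"rz": 0,"grip": 0}
  ]
}}

```text
clock: 27.07
position: [0.5156, -0.0061, 0.2041]
tool_rot: [0.626, 0.78, 0.001, 0.003]
force: [0.7, 0.4, -1.0]
gripper_width: 0.002
gripper_force: 0.0
```

```bash
python3 go.py .53 .08 .20 12
```

```text
pos [ 0.5156 -0.0061  0.2041] fingerline 12.5 q6 -0.45 tilt 0.39 clock 27.1 | shift [80.9 32.7  4. ] rz 0.5 (alt -179.5)
```

Request:
{"method": "step_arm", "body": {
  "commands": [
    {"x": 30,"y": 9,"z": -15,"rx": 0,"ry": 0,"rz": 0,"grip": 0},
    {"x": 65,"y": 19,"z": -30,"rx": 0,"ry": 0,"rz": 0,"grip": 0},
    {"x": 100,"y": 29,"z": -45,"rx": 0,"ry": 0,"rz": 0,"grip": 0},
    {"x": 135,"y": 39,"z": -66,"rx": 0,"ry": 0,"rz": 0,"grip": 0},
    {"x": 170,"y": 49,"z": -66,"rx": 0,"ry": 0,"rz": 0,"grip": 0},
    {"x": 198,"y": 58,"z": -66,"rx": 0,"ry": 0,"rz": 0,"grip": 0},
    {"x": 198,"y": 58,"z": -66,"rx": 0,"ry": 0,"rz": 0,"grip": 0},
    {"x": 198,"y": 58,"z": -66,"rx": 0,"ry": 0,"rz": 0,"grip": 0},
    {"x": 198,"y": 58,"z": -66,"rx": 0,"ry": 0,"rz": 0,"grip": 0}
  ]
}}

```text
clock: 27.82
position: [0.5272, 0.1996, 0.2655]
tool_rot: [0.626, 0.78, -0.0, 0.0]
force: [0.3, -0.7, 0.1]
gripper_width: 0.002
gripper_force: 0.0
```

```bash
python3 go.py .53 .2 .27 12
python3 - <<'E'
from h import *
i=arm.camera_info("wrist"); np.savez("w12.npz",**i)
f=arm.grab_frame("wrist"); cv2.imwrite("pics/w12raw.png",f[:,:,::-1]); cv2.imwrite("pics/w12.png",cv2.resize(f[:,:,::-1],(800,600)))
E
```

```text
pos [0.5272 0.1996 0.2655] fingerline 12.6 q6 -0.05 tilt 0.05 clock 27.8 | shift [-0.2  2.8 -4.5] rz 0.6 (alt -179.4)
```

View pics/w12.png

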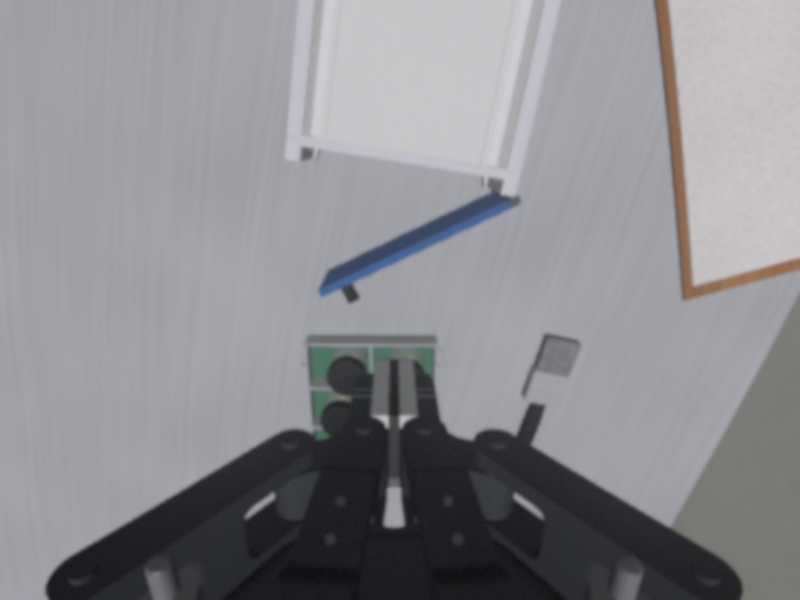

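Cabinet front-top outer corners are at (287,160) and (517,194). The door's top edge runs from the hinge at (514,200) to the free end at (323,292), with the knob at (350,293). Two jar caps are visible in the tray.

Run:
```python
from h import *
np.set_printoptions(precision=4,suppress=True)
i=dict(np.load("w12.npz")); k=1.5625
P=lambda l,z: plane(i,np.array(l,float)/k,z)[:,:2]
L=P([(300,0),(287,160)],.075);R=P([(560,0),(517,194)],.075)
for n,q in(("L",L),("R",R)): d=q[0]-q[1]; print(n,q,np.degrees(np.arctan2(d[1],d[0])))
d=R[1]-L[1]; print("mouth mid",(L[1]+R[1])/2,"width",np.linalg.norm(d),"yaw",np.degrees(np.arctan2(d[1],d[0]))+90)
D=P([(514,200),(323,292)],.07); d=D[1]-D[0]; print("door",D,np.linalg.norm(d),np.degrees(np.arctan2(d[1],d[0])))
print("knob",P([(350,294)],.05)," tray lead wall",P([(307,341),(437,341)],.022))
# side view, same features
s=arm.camera_info("side")
Q=plane(s,np.array([(393,470),(282,432),(210,545),(325,600),(285,428),(400,402)])/k,[.075]*4+[.07]*2)[:,:2]; print(Q)
```

```text
L [[0.4223 0.3605]
 [0.4302 0.2466]] 93.9809727104975
R [[0.6064 0.4025]
 [0.6171 0.261 ]] 94.31100560624878
mouth mid [0.5236 0.2538] width 0.18744453539918887 yaw 94.39754443298689
door [[0.6176 0.2554]
 [0.4766 0.141 ]] 0.18156104120304387 -140.9218869038082
knob [[0.4999 0.1369]]  tray lead wall [[0.465  0.0655]
 [0.5973 0.0952]]
[[0.4251 0.2545]
 [0.6023 0.2731]
 [0.5934 0.4603]
 [0.4199 0.4524]
 [0.6043 0.2631]
 [0.4695 0.1444]]
```

```bash
python3 go.py .5695 -.099 .09 12.3
python3 - <<'E'
from h import *
# tab top re-check in the pic from w11 (tab visible at ~ (451,470) of 800)
i=dict(np.load("w11.npz")); print(plane(i,np.array([(452,477)])/1.5625,.062))
i=dict(np.load("w8.npz")); print(plane(i,np.array([(458,488)])/1.5625,.062))
E
```

```text
pos [0.5274 0.199  0.2653] fingerline 12.5 q6 -0.05 tilt 0.05 clock 27.9 | shift [-300.   -23.2  175.5] rz 0.2 (alt -179.8)
[[ 0.568966   -0.09929526  0.062     ]]
[[ 0.56880343 -0.09823351  0.062     ]]
```

Request:
{"method": "step_arm", "body": {
  "commands": [
    {"x": -38,"y": -3,"z": 0,"rx": 0,"ry": 0,"rz": 0,"grip": 0.5},
    {"x": -76,"y": -6,"z": 0,"rx": 0,"ry": 0,"rz": 0,"grip": 0.5},
    {"x": -112,"y": -9,"z": 18,"rx": 0,"ry": 0,"rz": 0,"grip": 0.5},
    {"x": -148,"y": -12,"z": 36,"rx": 0,"ry": 0,"rz": 0,"grip": 0.5},
    {"x": -182,"y": -15,"z": 56,"rx": 0,"ry": 0,"rz": 0,"grip": 0.5},
    {"x": -216,"y": -18,"z": 80,"rx": 0,"ry": 0,"rz": 0,"grip": 0.5},
    {"x": -248,"y": -20,"z": 105,"rx": 0,"ry": 0,"rz": 0,"grip": 0.5},
    {"x": -275,"y": -22,"z": 130,"rx": 0,"ry": 0,"rz": 0,"grip": 0.5},
    {"x": -295,"y": -23,"z": 155,"rx": 0,"ry": 0,"rz": 0,"grip": 0.5},
    {"x": -300,"y": -23,"z": 175,"rx": 0,"ry": 0,"rz": 0,"grip": 0.5},
    {"x": -300,"y": -23,"z": 175,"rx": 0,"ry": 0,"rz": 0,"grip": 0.5},
    {"x": -300,"y": -23,"z": 175,"rx": 0,"ry": 0,"rz": 0,"grip": 0.5}
  ]
}}

```text
clock: 28.87
position: [0.5689, -0.0991, 0.0894]
tool_rot: [0.627, 0.779, -0.0, -0.002]
force: [-0.9, 0.4, 0.4]
gripper_width: 0.501
gripper_force: 0.0
```

```bash
python3 go.py .5695 -.099 .008 12.3; python3 tray.py
```

```text
pos [ 0.5689 -0.0991  0.0894] fingerline 12.3 q6 -0.58 tilt 0.20 clock 28.9 | shift [-0.2  0.8 81.4] rz 0.0 (alt -180.0)
tab px [262.4516129  191.48387097] [261 187   4   9  31]
```

Request:
{"method": "step_arm", "body": {
  "commands": [
    {"x": 0,"y": 0,"z": 30,"rx": 0,"ry": 0,"rz": 0,"grip": 0.5},
    {"x": 0,"y": 0,"z": 60,"rx": 0,"ry": 0,"rz": 0,"grip": 0.5},
    {"x": 0,"y": 0,"z": 81,"rx": 0,"ry": 0,"rz": 0,"grip": 0.5},
    {"x": 0,"y": 0,"z": 81,"rx": 0,"ry": 0,"rz": 0,"grip": 0.5},
    {"x": 0,"y": 0,"z": 81,"rx": 0,"ry": 0,"rz": 0,"grip": 0.5},
    {"x": 0,"y": 0,"z": 81,"rx": 0,"ry": 0,"rz": 0,"grip": 0},
    {"x": 0,"y": 0,"z": 81,"rx": 0,"ry": 0,"rz": 0,"grip": 0},
    {"x": 0,"y": 0,"z": 81,"rx": 0,"ry": 0,"rz": 0,"grip": 0},
    {"x": 0,"y": 0,"z": 81,"rx": 0,"ry": 0,"rz": 0,"grip": 0},
    {"x": 0,"y": 0,"z": 81,"rx": 0,"ry": 0,"rz": 0,"grip": 0},
    {"x": 0,"y": 0,"z": 81,"rx": 0,"ry": 0,"rz": 0,"grip": 0}
  ],
  "newtons": 60
}}

```text
clock: 29.83
position: [0.5711, -0.0983, 0.0116]
tool_rot: [0.625, 0.781, -0.0, 0.001]
force: [-1.8, 0.8, 6.0]
gripper_width: 0.127
gripper_force: 60.2
```

```bash
python3 go.py .5524 -.139 .008 4.2; python3 tray.py
```

```text
pos [ 0.5711 -0.0983  0.0116] fingerline 12.6 q6 -0.58 tilt 0.14 clock 29.8 | shift [-35.6 -27.1   3.6] rz 8.4 (alt -171.6)
tab px [261.53703704 187.88888889] [260 179   4  17  54]
```

Request:
{"method": "step_arm", "body": {
  "commands": [
    {"x": -2,"y": -2,"z": 0,"rx": 0,"ry": 0,"rz": 0.3,"grip": 0},
    {"x": -6,"y": -5,"z": 0,"rx": 0,"ry": 0,"rz": 1.2,"grip": 0},
    {"x": -11,"y": -8,"z": 0,"rx": 0,"ry": 0,"rz": 2.4,"grip": 0},
    {"x": -16,"y": -12,"z": 0,"rx": 0,"ry": 0,"rz": 3.6,"grip": 0},
    {"x": -21,"y": -16,"z": 0,"rx": 0,"ry": 0,"rz": 4.8,"grip": 0},
    {"x": -26,"y": -20,"z": 0,"rx": 0,"ry": 0,"rz": 6,"grip": 0},
    {"x": -31,"y": -24,"z": 0,"rx": 0,"ry": 0,"rz": 7.2,"grip": 0},
    {"x": -34,"y": -26,"z": 0,"rx": 0,"ry": 0,"rz": 8.1,"grip": 0},
    {"x": -36,"y": -27,"z": 0,"rx": 0,"ry": 0,"rz": 8.4,"grip": 0},
    {"x": -36,"y": -27,"z": 0,"rx": 0,"ry": 0,"rz": 8.4,"grip": 0},
    {"x": -36,"y": -27,"z": 0,"rx": 0,"ry": 0,"rz": 8.4,"grip": 0},
    {"x": -36,"y": -27,"z": 0,"rx": 0,"ry": 0,"rz": 8.4,"grip": 0}
  ]
}}

```text
clock: 30.88
position: [0.5534, -0.1382, 0.0116]
tool_rot: [0.682, 0.732, 0.001, 0.001]
force: [0.6, 3.7, 6.1]
gripper_width: 0.125
gripper_force: 60.0
```

```bash
python3 go.py .5524 -.139 .008 4.2; python3 tray.py
```

```text
pos [ 0.5534 -0.1382  0.0116] fingerline 4.0 q6 -0.51 tilt 0.21 clock 30.9 | shift [-0.8 -1.   3.6] rz -0.2 (alt 179.8)
tab px [272.88888889 174.94444444] [271 172   4   6  18]
```

Request:
{"method": "step_arm", "body": {
  "commands": [
    {"x": 0,"y": 0,"z": 0,"rx": 0,"ry": 0,"rz": 0,"grip": 0.4},
    {"x": 0,"y": 0,"z": 0,"rx": 0,"ry": 0,"rz": 0,"grip": 0.4},
    {"x": 0,"y": 0,"z": 0,"rx": 0,"ry": 0,"rz": 0,"grip": 0.4},
    {"x": 0,"y": 0,"z": 0,"rx": 0,"ry": 0,"rz": 0,"grip": 0.4},
    {"x": 0,"y": 0,"z": -30,"rx": 0,"ry": 0,"rz": 0,"grip": 0.4},
    {"x": 0,"y": 0,"z": -65,"rx": 0,"ry": 0,"rz": 0,"grip": 0.4},
    {"x": 0,"y": 0,"z": -100,"rx": 0,"ry": 0,"rz": 0,"grip": 0},
    {"x": 0,"y": 0,"z": -120,"rx": 0,"ry": 0,"rz": 0,"grip": 0},
    {"x": 0,"y": 0,"z": -120,"rx": 0,"ry": 0,"rz": 0,"grip": 0},
    {"x": 0,"y": 0,"z": -120,"rx": 0,"ry": 0,"rz": 0,"grip": 0}
  ]
}}

```text
clock: 31.77
position: [0.5526, -0.1395, 0.1304]
tool_rot: [0.681, 0.732, 0.0, 0.001]
force: [-0.2, 0.2, -1.0]
gripper_width: 0.002
gripper_force: 0.0
```

```bash
python3 go.py .489 .195 .125 4.2
```

```text
pos [ 0.5526 -0.1395  0.1304] fingerline 4.1 q6 -0.51 tilt 0.17 clock 31.8 | shift [338.2 -39.5   4.8] rz -0.1 (alt 179.9)
```

Request:
{"method": "step_arm", "body": {
  "commands": [
    {"x": 38,"y": -5,"z": 0,"rx": 0,"ry": 0,"rz": 0,"grip": 0},
    {"x": 76,"y": -9,"z": 0,"rx": 0,"ry": 0,"rz": 0,"grip": 0},
    {"x": 114,"y": -14,"z": 0,"rx": 0,"ry": 0,"rz": 0,"grip": 0},
    {"x": 152,"y": -18,"z": 0,"rx": 0,"ry": 0,"rz": 0,"grip": 0},
    {"x": 190,"y": -23,"z": 0,"rx": 0,"ry": 0,"rz": 0,"grip": 0},
    {"x": 228,"y": -27,"z": 0,"rx": 0,"ry": 0,"rz": 0,"grip": 0},
    {"x": 266,"y": -32,"z": 0,"rx": 0,"ry": 0,"rz": 0,"grip": 0},
    {"x": 304,"y": -36,"z": 0,"rx": 0,"ry": 0,"rz": 0,"grip": 0},
    {"x": 330,"y": -39,"z": 0,"rx": 0,"ry": 0,"rz": 0,"grip": 0},
    {"x": 338,"y": -40,"z": 0,"rx": 0,"ry": 0,"rz": 0,"grip": 0},
    {"x": 338,"y": -40,"z": 0,"rx": 0,"ry": 0,"rz": 0,"grip": 0},
    {"x": 338,"y": -40,"z": 0,"rx": 0,"ry": 0,"rz": 0,"grip": 0}
  ]
}}

```text
clock: 32.77
position: [0.487, 0.1948, 0.128]
tool_rot: [0.681, 0.732, -0.001, -0.0]
force: [-0.2, 0.1, -0.6]
gripper_width: 0.003
gripper_force: 0.0
```

```bash
python3 go.py .489 .195 .02 4.2
python3 - <<'E'
from go import *
s=arm.sense(); R=Rt.from_quat(s["tool_rot"])
p0=np.array([.489,.195,.02]); H=np.array([.6163,.2606])
for q in (35,40,46,52,58,64,70,76,82,88,93):
    a=np.radians(184.2+q); d=np.array([np.cos(a),np.sin(a)]); n=np.array([d[1],-d[0]])
    w=H+.14*d+.013*n; print(q,w.round(3),np.round(R.inv().apply(np.r_[w,.02]-p0)*1000,0))
E
```

```text
pos [0.487  0.1948 0.128 ] fingerline 4.2 q6 0.10 tilt 0.15 clock 32.8 | shift [1.00e-01 2.30e+00 1.08e+02] rz -0.0 (alt 180.0)
35 [0.5   0.182] [-14.  10.  -0.]
40 [0.507 0.172] [-24.  16.  -0.]
46 [0.517 0.161] [-36.  25.  -0.]
52 [0.528 0.151] [-46.  35.  -0.]
58 [0.54  0.143] [-56.  47.  -0.]
64 [0.552 0.135] [-64.  59.  -0.]
70 [0.566 0.129] [-71.  72.  -0.]
76 [0.58  0.125] [-77.  85.  -0.]
82 [0.594 0.122] [-81.  99.  -0.]
88 [0.609 0.12 ] [-83. 114.  -0.]
93 [0.621 0.12 ] [-84. 126.  -0.]
```

Lower behind the door, then sweep it open along the arc.

Request:
{"method": "step_arm", "body": {
  "commands": [
    {"x": 0,"y": 2,"z": 35,"rx": 0,"ry": 0,"rz": 0,"grip": 0},
    {"x": 0,"y": 2,"z": 70,"rx": 0,"ry": 0,"rz": 0,"grip": 0},
    {"x": 0,"y": 2,"z": 98,"rx": 0,"ry": 0,"rz": 0,"grip": 0},
    {"x": 0,"y": 2,"z": 108,"rx": 0,"ry": 0,"rz": 0,"grip": 0},
    {"x": 0,"y": 2,"z": 108,"rx": 0,"ry": 0,"rz": 0,"grip": 0},
    {"x": 0,"y": 2,"z": 108,"rx": 0,"ry": 0,"rz": 0,"grip": 0}
  ]
}}

```text
clock: 33.27
position: [0.4902, 0.1943, 0.0211]
tool_rot: [0.682, 0.731, -0.0, -0.0]
force: [-1.0, -0.3, -0.1]
gripper_width: -0.001
gripper_force: 0.0
```

Request:
{"method": "step_arm", "body": {
  "commands": [
    {"x": -14,"y": 10,"z": 0,"rx": 0,"ry": 0,"rz": 0,"grip": 0},
    {"x": -24,"y": 16,"z": 0,"rx": 0,"ry": 0,"rz": 0,"grip": 0},
    {"x": -36,"y": 25,"z": 0,"rx": 0,"ry": 0,"rz": 0,"grip": 0},
    {"x": -46,"y": 35,"z": 0,"rx": 0,"ry": 0,"rz": 0,"grip": 0},
    {"x": -56,"y": 47,"z": 0,"rx": 0,"ry": 0,"rz": 0,"grip": 0},
    {"x": -64,"y": 59,"z": 0,"rx": 0,"ry": 0,"rz": 0,"grip": 0},
    {"x": -71,"y": 72,"z": 0,"rx": 0,"ry": 0,"rz": 0,"grip": 0},
    {"x": -77,"y": 85,"z": 0,"rx": 0,"ry": 0,"rz": 0,"grip": 0},
    {"x": -81,"y": 99,"z": 0,"rx": 0,"ry": 0,"rz": 0,"grip": 0},
    {"x": -83,"y": 114,"z": 0,"rx": 0,"ry": 0,"rz": 0,"grip": 0},
    {"x": -84,"y": 126,"z": 0,"rx": 0,"ry": 0,"rz": 0,"grip": 0},
    {"x": -84,"y": 126,"z": 0,"rx": 0,"ry": 0,"rz": 0,"grip": 0}
  ]
}}

```text
clock: 34.27
position: [0.6261, 0.1193, 0.0224]
tool_rot: [0.682, 0.732, 0.002, 0.002]
force: [0.6, -1.1, -0.4]
gripper_width: 0.001
gripper_force: 0.0
```

Request:
{"method": "step_arm", "body": {
  "commands": [
    {"x": 0,"y": 0,"z": 0,"rx": 0,"ry": 0,"rz": 0,"grip": 0},
    {"x": 0,"y": 0,"z": 0,"rx": 0,"ry": 0,"rz": 0,"grip": 0},
    {"x": 5,"y": -15,"z": 0,"rx": 0,"ry": 0,"rz": 0,"grip": 0},
    {"x": 5,"y": -20,"z": -35,"rx": 0,"ry": 0,"rz": 0,"grip": 0},
    {"x": 5,"y": -25,"z": -75,"rx": 0,"ry": 0,"rz": 0,"grip": 0},
    {"x": 5,"y": -30,"z": -115,"rx": 0,"ry": 0,"rz": 0,"grip": 0},
    {"x": 5,"y": -50,"z": -155,"rx": 0,"ry": 0,"rz": 0,"grip": 0},
    {"x": 5,"y": -80,"z": -180,"rx": 0,"ry": 0,"rz": 0,"grip": 0},
    {"x": 5,"y": -80,"z": -200,"rx": 0,"ry": 0,"rz": 0,"grip": 0},
    {"x": 5,"y": -80,"z": -200,"rx": 0,"ry": 0,"rz": 0,"grip": 0},
    {"x": 5,"y": -80,"z": -200,"rx": 0,"ry": 0,"rz": 0,"grip": 0}
  ]
}}

```text
clock: 35.18
position: [0.5414, 0.12, 0.2225]
tool_rot: [0.681, 0.732, 0.001, 0.001]
force: [-0.1, 0.7, -0.5]
gripper_width: -0.001
gripper_force: 0.0
```

```bash
python3 go.py .5 .1 .2 4.2
python3 - <<'E'
from h import *
i=arm.camera_info("wrist"); np.savez("w13.npz",**i)
f=arm.grab_frame("wrist"); cv2.imwrite("pics/w13raw.png",f[:,:,::-1]); cv2.imwrite("pics/w13.png",cv2.resize(f[:,:,::-1],(800,600)))
E
```

```text
pos [0.5414 0.12   0.2225] fingerline 4.1 q6 -0.06 tilt 0.19 clock 35.2 | shift [-16.9 -42.8  22.4] rz -0.1 (alt 179.9)
```

View pics/w13.png

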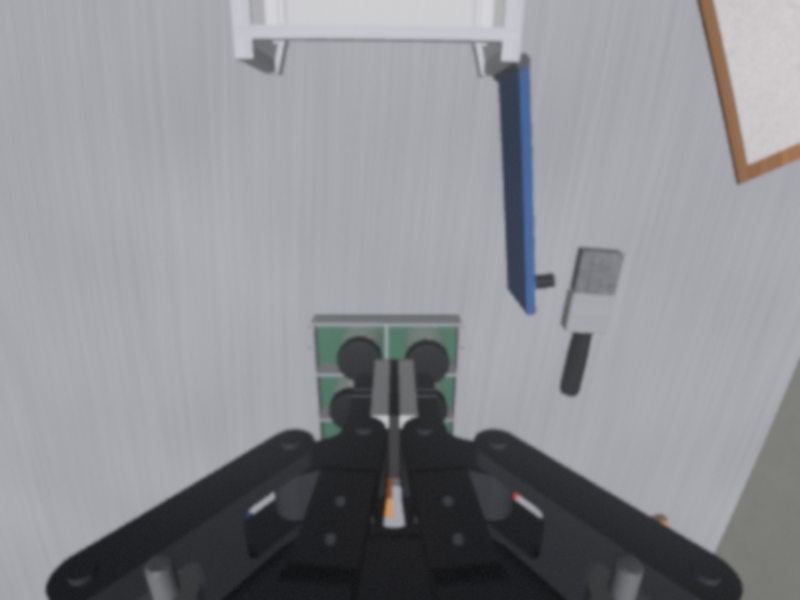

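The door now stands wide open, its top edge running from (526,62) to (535,312), clear of the brush. Cabinet corners are at (236,58) and (522,60). The tray's leading wall runs from (314,320) to (461,320).

Run:
```python
from h import *
np.set_printoptions(precision=4,suppress=True)
i=dict(np.load("w13.npz")); k=1.5625
P=lambda l,z: plane(i,np.array(l,float)/k,z)[:,:2]
ang=lambda d: np.degrees(np.arctan2(d[1],d[0]))
C=P([(236,58),(522,60)],.075); print("cab",C,"mid",C.mean(0),np.linalg.norm(C[1]-C[0]),"yaw",ang(C[1]-C[0])+90)
T=P([(314,320),(461,320)],.022); print("tray lead",T,T.mean(0),np.linalg.norm(T[1]-T[0]),"yaw",ang(T[1]-T[0])+90)
D=P([(526,62),(535,312)],.07); print("door",D,"q",ang(D[1]-D[0])%360-184.2)
# inner front edges of runners (z .014?) left/right
print("runners fronts",P([(278,74),(481,75)],.033))
yw=np.radians(94.2); u=np.array([np.cos(yw),np.sin(yw)]); v=np.array([-u[1],u[0]])
for M in ([.5236,.2538],C.mean(0)):
    r=T.mean(0)-M; print("tray lead in cab",r@u,r@v)
```

```text
cab [[0.4288 0.2472]
 [0.6177 0.2595]] mid [0.5232 0.2533] 0.1893214699415278 yaw 93.7203435406395
tray lead [[0.4752 0.04  ]
 [0.61   0.0496]] [0.5426 0.0448] 0.13512739307874677 yaw 94.10242558499662
door [[0.6219 0.2594]
 [0.6589 0.0804]] q 97.4966132444992
runners fronts [[0.4464 0.2436]
 [0.599  0.2538]]
tray lead in cab -0.2098257704028683 -0.0036618540551779277
tray lead in cab -0.20939310380581277 -0.00407470498277174
```

```bash
python3 go.py .5534 -.1385 .10 4.1
```

```text
pos [0.5409 0.1199 0.2211] fingerline 4.1 q6 -0.06 tilt 0.02 clock 35.2 | shift [-258.6   -6.1  121.1] rz 0.0 (alt -180.0)
```

Request:
{"method": "step_arm", "body": {
  "commands": [
    {"x": -36,"y": -1,"z": 0,"rx": 0,"ry": 0,"rz": 0,"grip": 0.4},
    {"x": -72,"y": -2,"z": 10,"rx": 0,"ry": 0,"rz": 0,"grip": 0.4},
    {"x": -106,"y": -3,"z": 25,"rx": 0,"ry": 0,"rz": 0,"grip": 0.4},
    {"x": -140,"y": -3,"z": 42,"rx": 0,"ry": 0,"rz": 0,"grip": 0.4},
    {"x": -174,"y": -4,"z": 60,"rx": 0,"ry": 0,"rz": 0,"grip": 0.4},
    {"x": -206,"y": -5,"z": 80,"rx": 0,"ry": 0,"rz": 0,"grip": 0.4},
    {"x": -236,"y": -6,"z": 102,"rx": 0,"ry": 0,"rz": 0,"grip": 0.4},
    {"x": -258,"y": -6,"z": 121,"rx": 0,"ry": 0,"rz": 0,"grip": 0.4},
    {"x": -258,"y": -6,"z": 121,"rx": 0,"ry": 0,"rz": 0,"grip": 0.4},
    {"x": -258,"y": -6,"z": 121,"rx": 0,"ry": 0,"rz": 0,"grip": 0.4},
    {"x": -258,"y": -6,"z": 121,"rx": 0,"ry": 0,"rz": 0,"grip": 0.4}
  ]
}}

```text
clock: 36.15
position: [0.5531, -0.1371, 0.0989]
tool_rot: [0.681, 0.732, -0.0, -0.002]
force: [0.3, 0.6, -0.1]
gripper_width: 0.403
gripper_force: 0.0
```

```bash
python3 go.py .5534 -.1385 .014 4.1; python3 tray.py
```

```text
pos [ 0.5531 -0.1371  0.0989] fingerline 4.1 q6 -0.51 tilt 0.18 clock 36.1 | shift [-1.6  0.4 84.9] rz 0.0 (alt -180.0)
tab px [273.9047619  174.61904762] [272 172   5   6  21]
```

Request:
{"method": "step_arm", "body": {
  "commands": [
    {"x": 0,"y": 0,"z": 35,"rx": 0,"ry": 0,"rz": 0,"grip": 0.4},
    {"x": 0,"y": 0,"z": 65,"rx": 0,"ry": 0,"rz": 0,"grip": 0.4},
    {"x": 0,"y": 0,"z": 85,"rx": 0,"ry": 0,"rz": 0,"grip": 0.4},
    {"x": 0,"y": 0,"z": 85,"rx": 0,"ry": 0,"rz": 0,"grip": 0.4},
    {"x": 0,"y": 0,"z": 85,"rx": 0,"ry": 0,"rz": 0,"grip": 0.4},
    {"x": 0,"y": 0,"z": 85,"rx": 0,"ry": 0,"rz": 0,"grip": 0},
    {"x": 0,"y": 0,"z": 85,"rx": 0,"ry": 0,"rz": 0,"grip": 0},
    {"x": 0,"y": 0,"z": 85,"rx": 0,"ry": 0,"rz": 0,"grip": 0},
    {"x": 0,"y": 0,"z": 85,"rx": 0,"ry": 0,"rz": 0,"grip": 0},
    {"x": 0,"y": 0,"z": 85,"rx": 0,"ry": 0,"rz": 0,"grip": 0}
  ],
  "newtons": 60
}}

```text
clock: 37.03
position: [0.555, -0.1378, 0.0173]
tool_rot: [0.681, 0.732, 0.001, 0.001]
force: [0.5, 2.4, 6.4]
gripper_width: 0.118
gripper_force: 61.0
```

Run:
```python
from go import *
yw=np.radians(94.2); u=np.array([np.cos(yw),np.sin(yw)]); v=np.array([-u[1],u[0]]); M=np.array([.5236,.2538])
p=arm.sense()["position"][:2]-M; print("tab in cab",p@u,p@v)
for x in (-.24,-.10,-.005): w=M+x*u; print(x); go(*w,.015,5.1)
```

```text
tab in cab -0.3928843341215774 -0.002600547110288392
-0.24
pos [ 0.555  -0.1378  0.0173] fingerline 4.2 q6 -0.51 tilt 0.18 clock 37.0 | shift [152.9  -2.7   2.1] rz -0.9 (alt 179.1)
-0.1
pos [ 0.555  -0.1378  0.0173] fingerline 4.2 q6 -0.51 tilt 0.18 clock 37.0 | shift [292.9  -2.8   2. ] rz -0.9 (alt 179.1)
-0.005
pos [ 0.555  -0.1378  0.0173] fingerline 4.2 q6 -0.51 tilt 0.18 clock 37.0 | shift [387.9  -2.8   1.8] rz -0.9 (alt 179.1)
```

Request:
{"method": "step_arm", "body": {
  "commands": [
    {"x": 4,"y": -1,"z": 0,"rx": 0,"ry": 0,"rz": 0,"grip": 0},
    {"x": 14,"y": -3,"z": 0,"rx": 0,"ry": 0,"rz": -0.4,"grip": 0},
    {"x": 30,"y": -3,"z": 0,"rx": 0,"ry": 0,"rz": -0.5,"grip": 0},
    {"x": 48,"y": -3,"z": 0,"rx": 0,"ry": 0,"rz": -0.5,"grip": 0},
    {"x": 66,"y": -3,"z": 0,"rx": 0,"ry": 0,"rz": -0.5,"grip": 0},
    {"x": 84,"y": -3,"z": 0,"rx": 0,"ry": 0,"rz": -0.5,"grip": 0},
    {"x": 102,"y": -3,"z": 0,"rx": 0,"ry": 0,"rz": -0.5,"grip": 0},
    {"x": 120,"y": -3,"z": 0,"rx": 0,"ry": 0,"rz": -0.5,"grip": 0},
    {"x": 138,"y": -3,"z": 0,"rx": 0,"ry": 0,"rz": -0.5,"grip": 0},
    {"x": 152,"y": -3,"z": 0,"rx": 0,"ry": 0,"rz": -0.5,"grip": 0},
    {"x": 158,"y": -3,"z": 0,"rx": 0,"ry": 0,"rz": -0.5,"grip": 0},
    {"x": 160,"y": -3,"z": 0,"rx": 0,"ry": 0,"rz": -0.5,"grip": 0}
  ]
}}

```text
clock: 38.03
position: [0.5422, 0.0206, 0.0173]
tool_rot: [0.677, 0.736, 0.001, 0.004]
force: [-0.3, -7.8, 7.0]
gripper_width: 0.121
gripper_force: 61.0
```

Request:
{"method": "step_arm", "body": {
  "commands": [
    {"x": 0,"y": 0,"z": 0,"rx": 0,"ry": 0,"rz": 0,"grip": 0},
    {"x": 0,"y": 0,"z": 0,"rx": 0,"ry": 0,"rz": 0,"grip": 0},
    {"x": 0,"y": 0,"z": 0,"rx": 0,"ry": 0,"rz": 0,"grip": 0}
  ]
}}

```text
clock: 38.28
position: [0.5421, 0.0208, 0.0173]
tool_rot: [0.678, 0.735, 0.002, 0.003]
force: [1.0, -1.5, 7.6]
gripper_width: 0.121
gripper_force: 61.1
```

```bash
cat > adv.py <<'E'
from go import *
yw=np.radians(94.2); u=np.array([np.cos(yw),np.sin(yw)]); v=np.array([-u[1],u[0]]); M=np.array([.5236,.2538])
p=arm.sense()["position"][:2]-M; print("tcp in cab",(p@u).round(4),(p@v).round(4)); go(*(M-.005*u),.015,4.2)
E
python3 adv.py
python3 - <<'E'
from h import *
i=arm.camera_info("wrist"); np.savez("w14.npz",**i); f=arm.grab_frame("wrist"); cv2.imwrite("pics/w14.png",cv2.resize(f[:,:,::-1],(800,600)))
cv2.imwrite("pics/w14raw.png",f[:,:,::-1])
E
```

```text
tcp in cab -0.2338 -0.0014
pos [0.5421 0.0208 0.0173] fingerline 4.6 q6 -0.25 tilt 0.38 clock 38.3 | shift [228.8   0.3   1.8] rz 0.4 (alt -179.6)
```

View pics/w14.png

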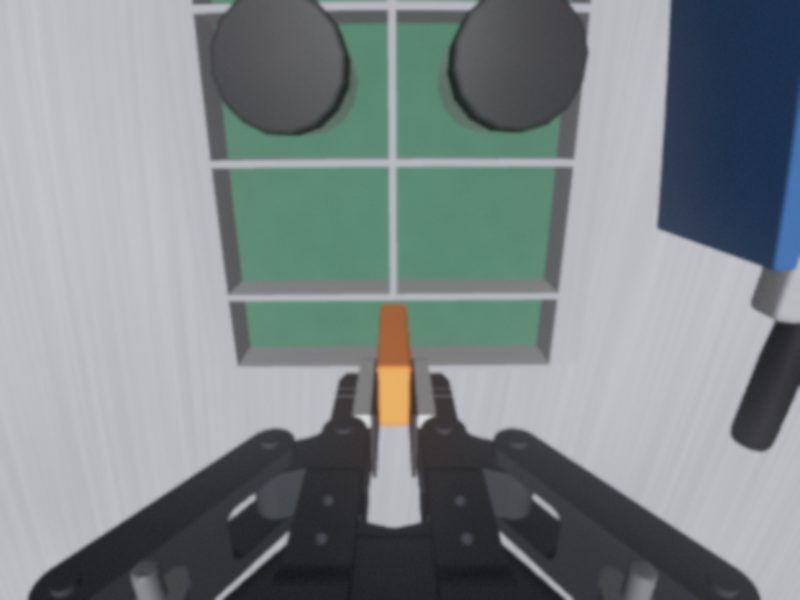

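The tray is gripped straight, the tab at (394,390), and the central divider runs vertical at x=392. I'll advance into the slots and watch the force.

Request:
{"method": "step_arm", "body": {
  "commands": [
    {"x": 6,"y": 0,"z": 0,"rx": 0,"ry": 0,"rz": 0.2,"grip": 0},
    {"x": 16,"y": 0,"z": 0,"rx": 0,"ry": 0,"rz": 0.3,"grip": 0},
    {"x": 26,"y": 0,"z": 0,"rx": 0,"ry": 0,"rz": 0.3,"grip": 0},
    {"x": 36,"y": 0,"z": 0,"rx": 0,"ry": 0,"rz": 0.3,"grip": 0},
    {"x": 46,"y": 0,"z": 0,"rx": 0,"ry": 0,"rz": 0.3,"grip": 0},
    {"x": 54,"y": 0,"z": 0,"rx": 0,"ry": 0,"rz": 0.3,"grip": 0},
    {"x": 62,"y": 0,"z": 0,"rx": 0,"ry": 0,"rz": 0.3,"grip": 0},
    {"x": 70,"y": 0,"z": 0,"rx": 0,"ry": 0,"rz": 0.3,"grip": 0}
  ]
}}

```text
clock: 39.0
position: [0.5367, 0.0896, 0.0173]
tool_rot: [0.68, 0.734, 0.001, 0.003]
force: [1.6, -8.2, 6.8]
gripper_width: 0.117
gripper_force: 61.1
```

```bash
python3 adv.py
```

```text
tcp in cab -0.1647 -0.001
pos [0.5367 0.0896 0.0173] fingerline 4.4 q6 -0.11 tilt 0.41 clock 39.0 | shift [159.8  -0.6   1.8] rz 0.2 (alt -179.8)
```

Request:
{"method": "step_arm", "body": {
  "commands": [
    {"x": 10,"y": 0,"z": 0,"rx": 0,"ry": 0,"rz": 0,"grip": 0},
    {"x": 20,"y": 0,"z": 0,"rx": 0,"ry": 0,"rz": 0,"grip": 0},
    {"x": 30,"y": 0,"z": 0,"rx": 0,"ry": 0,"rz": 0,"grip": 0},
    {"x": 40,"y": 0,"z": 0,"rx": 0,"ry": 0,"rz": 0,"grip": 0}
  ]
}}

```text
clock: 39.33
position: [0.5334, 0.1296, 0.0173]
tool_rot: [0.68, 0.734, 0.001, 0.003]
force: [0.7, -8.6, 7.7]
gripper_width: 0.125
gripper_force: 61.1
```

Request:
{"method": "step_arm", "body": {
  "commands": [
    {"x": 10,"y": 0,"z": 0,"rx": 0,"ry": 0,"rz": 0,"grip": 0},
    {"x": 20,"y": 0,"z": 0,"rx": 0,"ry": 0,"rz": 0,"grip": 0},
    {"x": 30,"y": 0,"z": 0,"rx": 0,"ry": 0,"rz": 0,"grip": 0},
    {"x": 40,"y": 0,"z": 0,"rx": 0,"ry": 0,"rz": 0,"grip": 0}
  ]
}}

```text
clock: 39.67
position: [0.5301, 0.1695, 0.0173]
tool_rot: [0.68, 0.734, 0.001, 0.003]
force: [0.6, -9.0, 7.6]
gripper_width: 0.116
gripper_force: 61.2
```

```bash
python3 adv.py
```

```text
tcp in cab -0.0845 -0.0003
pos [0.5301 0.1695 0.0173] fingerline 4.4 q6 0.04 tilt 0.33 clock 39.7 | shift [79.5 -0.1  2.1] rz 0.2 (alt -179.8)
```

Request:
{"method": "step_arm", "body": {
  "commands": [
    {"x": 10,"y": 0,"z": 0,"rx": 0,"ry": 0,"rz": 0,"grip": 0},
    {"x": 20,"y": 0,"z": 0,"rx": 0,"ry": 0,"rz": 0,"grip": 0},
    {"x": 30,"y": 0,"z": 0,"rx": 0,"ry": 0,"rz": 0,"grip": 0},
    {"x": 40,"y": 0,"z": 0,"rx": 0,"ry": 0,"rz": 0,"grip": 0}
  ]
}}

```text
clock: 40.0
position: [0.5268, 0.2094, 0.0174]
tool_rot: [0.68, 0.734, 0.001, 0.002]
force: [0.9, -9.2, 8.6]
gripper_width: 0.123
gripper_force: 61.2
```

Request:
{"method": "step_arm", "body": {
  "commands": [
    {"x": 8,"y": 0,"z": 0,"rx": 0,"ry": 0,"rz": 0,"grip": 0},
    {"x": 16,"y": 0,"z": 0,"rx": 0,"ry": 0,"rz": 0,"grip": 0},
    {"x": 24,"y": 0,"z": 0,"rx": 0,"ry": 0,"rz": 0,"grip": 0},
    {"x": 30,"y": 0,"z": 0,"rx": 0,"ry": 0,"rz": 0,"grip": 0},
    {"x": 34,"y": 0,"z": 0,"rx": 0,"ry": 0,"rz": 0,"grip": 0},
    {"x": 34,"y": 0,"z": 0,"rx": 0,"ry": 0,"rz": 0,"grip": 0},
    {"x": 34,"y": 0,"z": 0,"rx": 0,"ry": 0,"rz": 0,"grip": 0.4},
    {"x": 34,"y": 0,"z": 0,"rx": 0,"ry": 0,"rz": 0,"grip": 0.4},
    {"x": 34,"y": 0,"z": 0,"rx": 0,"ry": 0,"rz": 0,"grip": 0.4},
    {"x": 34,"y": 0,"z": 0,"rx": 0,"ry": 0,"rz": 0,"grip": 0.4}
  ]
}}

```text
clock: 40.83
position: [0.5219, 0.2451, 0.0152]
tool_rot: [0.68, 0.733, 0.0, -0.0]
force: [-0.2, 0.0, -0.5]
gripper_width: 0.401
gripper_force: 0.0
```

```bash
python3 adv.py
```

```text
tcp in cab -0.0086 0.0023
pos [0.5219 0.2451 0.0152] fingerline 4.3 q6 0.17 tilt 0.02 clock 40.8 | shift [3.6 2.4 0.2] rz 0.1 (alt -179.9)
```

Request:
{"method": "step_arm", "body": {
  "commands": [
    {"x": 0,"y": 1,"z": -25,"rx": 0,"ry": 0,"rz": 0,"grip": 0.4},
    {"x": 0,"y": 1,"z": -50,"rx": 0,"ry": 0,"rz": 0,"grip": 0.4},
    {"x": -15,"y": 1,"z": -60,"rx": 0,"ry": 0,"rz": 0,"grip": 0.4},
    {"x": -50,"y": 1,"z": -60,"rx": 0,"ry": 0,"rz": 0,"grip": 0},
    {"x": -62,"y": 1,"z": -60,"rx": 0,"ry": 0,"rz": 0,"grip": 0},
    {"x": -62,"y": 1,"z": -60,"rx": 0,"ry": 0,"rz": 0,"grip": 0},
    {"x": -62,"y": 1,"z": -60,"rx": 0,"ry": 0,"rz": 0,"grip": 0},
    {"x": -62,"y": 1,"z": -35,"rx": 0,"ry": 0,"rz": 0,"grip": 0},
    {"x": -62,"y": 1,"z": -10,"rx": 0,"ry": 0,"rz": 0,"grip": 0},
    {"x": -62,"y": 1,"z": 2,"rx": 0,"ry": 0,"rz": 0,"grip": 0},
    {"x": -62,"y": 1,"z": 2,"rx": 0,"ry": 0,"rz": 0,"grip": 0},
    {"x": -62,"y": 1,"z": 2,"rx": 0,"ry": 0,"rz": 0,"grip": 0}
  ]
}}

```text
clock: 41.83
position: [0.527, 0.1838, 0.0124]
tool_rot: [0.68, 0.733, -0.001, -0.001]
force: [0.4, -0.0, -0.3]
gripper_width: 0.004
gripper_force: 0.0
```

Request:
{"method": "step_arm", "body": {
  "commands": [
    {"x": 8,"y": 0,"z": 0,"rx": 0,"ry": 0,"rz": 0,"grip": 0},
    {"x": 16,"y": 0,"z": 0,"rx": 0,"ry": 0,"rz": 0,"grip": 0},
    {"x": 24,"y": 0,"z": 0,"rx": 0,"ry": 0,"rz": 0,"grip": 0},
    {"x": 32,"y": 0,"z": 0,"rx": 0,"ry": 0,"rz": 0,"grip": 0},
    {"x": 40,"y": 0,"z": 0,"rx": 0,"ry": 0,"rz": 0,"grip": 0}
  ]
}}

```text
clock: 42.25
position: [0.525, 0.2239, 0.014]
tool_rot: [0.679, 0.734, 0.0, 0.001]
force: [0.0, -6.5, 3.8]
gripper_width: 0.002
gripper_force: 3.5
```

Request:
{"method": "step_arm", "body": {
  "commands": [
    {"x": 4,"y": 0,"z": 0,"rx": 0,"ry": 0,"rz": 0,"grip": 0},
    {"x": 8,"y": 0,"z": 0,"rx": 0,"ry": 0,"rz": 0,"grip": 0},
    {"x": 11,"y": 0,"z": 0,"rx": 0,"ry": 0,"rz": 0,"grip": 0},
    {"x": 11,"y": 0,"z": 0,"rx": 0,"ry": 0,"rz": 0,"grip": 0}
  ]
}}

```text
clock: 42.58
position: [0.5244, 0.2339, 0.0139]
tool_rot: [0.679, 0.734, -0.0, 0.001]
force: [0.7, -4.1, 2.6]
gripper_width: -0.0
gripper_force: 1.8
```

```bash
python3 adv.py
```

```text
tcp in cab -0.0199 0.0007
pos [0.5244 0.2339 0.0139] fingerline 4.4 q6 0.15 tilt 0.09 clock 42.6 | shift [14.9  0.7 -1.1] rz 0.2 (alt -179.8)
```

Request:
{"method": "step_arm", "body": {
  "commands": [
    {"x": 3,"y": 0,"z": 0,"rx": 0,"ry": 0,"rz": 0,"grip": 0},
    {"x": 6,"y": 0,"z": 0,"rx": 0,"ry": 0,"rz": 0,"grip": 0},
    {"x": 8,"y": 0,"z": 0,"rx": 0,"ry": 0,"rz": 0,"grip": 0}
  ]
}}

```text
clock: 42.83
position: [0.5238, 0.241, 0.0139]
tool_rot: [0.68, 0.734, -0.0, 0.001]
force: [0.9, -6.5, 4.8]
gripper_width: -0.001
gripper_force: 3.6
```

Request:
{"method": "step_arm", "body": {
  "commands": [
    {"x": 2,"y": 0,"z": 0,"rx": 0,"ry": 0,"rz": 0,"grip": 0},
    {"x": 4,"y": 0,"z": 0,"rx": 0,"ry": 0,"rz": 0,"grip": 0}
  ]
}}

```text
clock: 43.0
position: [0.5235, 0.2448, 0.0139]
tool_rot: [0.68, 0.734, -0.0, 0.001]
force: [0.1, -7.2, 5.3]
gripper_width: -0.006
gripper_force: 3.6
```

```bash
python3 adv.py
```

```text
tcp in cab -0.009 0.0007
pos [0.5235 0.2448 0.0139] fingerline 4.4 q6 0.17 tilt 0.12 clock 43.0 | shift [ 4.   0.7 -1.1] rz 0.2 (alt -179.8)
```

Request:
{"method": "step_arm", "body": {
  "commands": [
    {"x": 1,"y": 0,"z": 0,"rx": 0,"ry": 0,"rz": 0,"grip": 0},
    {"x": 2,"y": 0,"z": 0,"rx": 0,"ry": 0,"rz": 0,"grip": 0}
  ]
}}

```text
clock: 43.17
position: [0.5233, 0.2449, 0.0139]
tool_rot: [0.679, 0.734, -0.002, 0.002]
force: [0.8, -16.2, 6.5]
gripper_width: 0.003
gripper_force: 8.0
```

Request:
{"method": "step_arm", "body": {
  "commands": [
    {"x": 1,"y": 0,"z": 0,"rx": 0,"ry": 0,"rz": 0,"grip": 0},
    {"x": 2,"y": 0,"z": 0,"rx": 0,"ry": 0,"rz": 0,"grip": 0}
  ]
}}

```text
clock: 43.33
position: [0.5224, 0.2451, 0.0139]
tool_rot: [0.679, 0.735, -0.004, 0.002]
force: [-0.1, -21.8, 8.5]
gripper_width: -0.001
gripper_force: 10.7
```

```bash
python3 adv.py
```

```text
tcp in cab -0.0086 0.0018
pos [0.5224 0.2451 0.0139] fingerline 4.5 q6 0.18 tilt 0.48 clock 43.3 | shift [ 3.5  1.9 -1.1] rz 0.3 (alt -179.7)
```

The force jumped at the expected depth, so the tray is home against the stop. I'll withdraw and go around to the outside of the door.

Request:
{"method": "step_arm", "body": {
  "commands": [
    {"x": -15,"y": 0,"z": 0,"rx": 0,"ry": 0,"rz": 0,"grip": 0},
    {"x": -40,"y": 0,"z": 0,"rx": 0,"ry": 0,"rz": 0,"grip": 0},
    {"x": -50,"y": 0,"z": -35,"rx": 0,"ry": 0,"rz": 0,"grip": 0},
    {"x": -50,"y": 0,"z": -75,"rx": 0,"ry": 0,"rz": 0,"grip": 0},
    {"x": -50,"y": 0,"z": -110,"rx": 0,"ry": 0,"rz": 0,"grip": 0},
    {"x": -50,"y": 0,"z": -120,"rx": 0,"ry": 0,"rz": 0,"grip": 0},
    {"x": -50,"y": 0,"z": -120,"rx": 0,"ry": 0,"rz": 0,"grip": 0},
    {"x": -50,"y": 0,"z": -120,"rx": 0,"ry": 0,"rz": 0,"grip": 0}
  ]
}}

```text
clock: 44.0
position: [0.5262, 0.2005, 0.1333]
tool_rot: [0.68, 0.733, 0.0, 0.0]
force: [-0.6, 0.7, 0.1]
gripper_width: 0.003
gripper_force: 0.0
```

```bash
python3 go.py .689 .142 .125 4.2
python3 - <<'E'
from go import *
i=dict(np.load("w13.npz"));k=1.5625
print("brush",plane(i,np.array([(577,250),(620,250),(565,328),(610,330),(570,392),(535,282)])/k,.015)[:,:2].round(3).tolist())
s=arm.sense(); R=Rt.from_quat(s["tool_rot"])
p0=np.array([.689,.142,.02]); H=np.array([.6163,.2606])
for q in (97,88,80,72,64,56,48,40,32,24,16,10,5,1,-1):
    a=np.radians(184.2+q); d=np.array([np.cos(a),np.sin(a)]); n=np.array([d[1],-d[0]])
    w=H+.13*d-.023*n; print(q,w.round(3),np.round(R.inv().apply(np.r_[w,.02]-p0)*1000,0))
E
```

```text
pos [0.5262 0.2005 0.1333] fingerline 4.3 q6 0.09 tilt 0.03 clock 44.0 | shift [-70.7 157.9   8.3] rz 0.1 (alt -179.9)
brush [[0.707, 0.121], [0.746, 0.124], [0.711, 0.045], [0.756, 0.046], [0.731, -0.024], [0.674, 0.089]]
97 [0.664 0.138] [ -3. -25.  -0.]
88 [0.644 0.132] [ -7. -45.  -0.]
80 [0.626 0.129] [ -8. -64.  -0.]
72 [0.608 0.129] [ -7. -82.  -0.]
64 [0.589 0.131] [  -3. -100.   -0.]
56 [0.572 0.136] [   3. -117.   -0.]
48 [0.555 0.144] [  12. -134.   -0.]
40 [0.539 0.153] [  23. -149.   -0.]
32 [0.525 0.165] [  36. -162.   -0.]
24 [0.513 0.179] [  50. -173.   -0.]
16 [0.502 0.194] [  66. -182.   -0.]
10 [0.496 0.206] [  79. -188.   -0.]
5 [0.492 0.217] [  90. -191.   -0.]
1 [0.489 0.226] [  99. -193.   -0.]
-1 [0.488 0.23 ] [ 103. -194.   -0.]
```

Request:
{"method": "step_arm", "body": {
  "commands": [
    {"x": -16,"y": 35,"z": 0,"rx": 0,"ry": 0,"rz": 0,"grip": 0},
    {"x": -32,"y": 70,"z": 0,"rx": 0,"ry": 0,"rz": 0,"grip": 0},
    {"x": -48,"y": 105,"z": 0,"rx": 0,"ry": 0,"rz": 0,"grip": 0},
    {"x": -63,"y": 140,"z": 0,"rx": 0,"ry": 0,"rz": 0,"grip": 0},
    {"x": -71,"y": 158,"z": 0,"rx": 0,"ry": 0,"rz": 0,"grip": 0},
    {"x": -71,"y": 158,"z": 8,"rx": 0,"ry": 0,"rz": 0,"grip": 0},
    {"x": -71,"y": 158,"z": 35,"rx": 0,"ry": 0,"rz": 0,"grip": 0},
    {"x": -71,"y": 158,"z": 70,"rx": 0,"ry": 0,"rz": 0,"grip": 0},
    {"x": -71,"y": 158,"z": 100,"rx": 0,"ry": 0,"rz": 0,"grip": 0},
    {"x": -71,"y": 158,"z": 113,"rx": 0,"ry": 0,"rz": 0,"grip": 0},
    {"x": -71,"y": 158,"z": 113,"rx": 0,"ry": 0,"rz": 0,"grip": 0},
    {"x": -71,"y": 158,"z": 113,"rx": 0,"ry": 0,"rz": 0,"grip": 0}
  ]
}}

```text
clock: 45.0
position: [0.6877, 0.1417, 0.0184]
tool_rot: [0.68, 0.733, -0.001, -0.001]
force: [0.2, -0.3, 1.0]
gripper_width: -0.006
gripper_force: 0.0
```

Request:
{"method": "step_arm", "body": {
  "commands": [
    {"x": -3,"y": -25,"z": 0,"rx": 0,"ry": 0,"rz": 0,"grip": 0},
    {"x": -7,"y": -45,"z": 0,"rx": 0,"ry": 0,"rz": 0,"grip": 0},
    {"x": -8,"y": -64,"z": 0,"rx": 0,"ry": 0,"rz": 0,"grip": 0},
    {"x": -7,"y": -82,"z": 0,"rx": 0,"ry": 0,"rz": 0,"grip": 0},
    {"x": -3,"y": -100,"z": 0,"rx": 0,"ry": 0,"rz": 0,"grip": 0},
    {"x": 3,"y": -117,"z": 0,"rx": 0,"ry": 0,"rz": 0,"grip": 0},
    {"x": 12,"y": -134,"z": 0,"rx": 0,"ry": 0,"rz": 0,"grip": 0},
    {"x": 23,"y": -149,"z": 0,"rx": 0,"ry": 0,"rz": 0,"grip": 0},
    {"x": 36,"y": -162,"z": 0,"rx": 0,"ry": 0,"rz": 0,"grip": 0},
    {"x": 50,"y": -173,"z": 0,"rx": 0,"ry": 0,"rz": 0,"grip": 0},
    {"x": 58,"y": -178,"z": 0,"rx": 0,"ry": 0,"rz": 0,"grip": 0},
    {"x": 66,"y": -182,"z": 0,"rx": 0,"ry": 0,"rz": 0,"grip": 0}
  ]
}}

```text
clock: 46.0
position: [0.5041, 0.1943, 0.0221]
tool_rot: [0.68, 0.734, 0.002, 0.001]
force: [1.3, -0.8, 1.0]
gripper_width: 0.005
gripper_force: 0.3
```

Request:
{"method": "step_arm", "body": {
  "commands": [
    {"x": 7,"y": -3,"z": 0,"rx": 0,"ry": 0,"rz": 0,"grip": 0},
    {"x": 13,"y": -6,"z": 0,"rx": 0,"ry": 0,"rz": 0,"grip": 0},
    {"x": 19,"y": -8,"z": 0,"rx": 0,"ry": 0,"rz": 0,"grip": 0},
    {"x": 24,"y": -9,"z": 0,"rx": 0,"ry": 0,"rz": 0,"grip": 0}
  ]
}}

```text
clock: 46.33
position: [0.4923, 0.217, 0.0203]
tool_rot: [0.68, 0.733, 0.0, 0.0]
force: [1.1, -0.7, -0.2]
gripper_width: -0.004
gripper_force: 0.2
```

```bash
python3 adv.py
```

```text
tcp in cab -0.0344 0.0339
pos [0.4923 0.217  0.0203] fingerline 4.3 q6 0.13 tilt 0.02 clock 46.3 | shift [29.3 34.   5.3] rz 0.1 (alt -179.9)
```

Request:
{"method": "step_arm", "body": {
  "commands": [
    {"x": 3,"y": 0,"z": 0,"rx": 0,"ry": 0,"rz": 0,"grip": 0},
    {"x": 6,"y": 0,"z": 0,"rx": 0,"ry": 0,"rz": 0,"grip": 0},
    {"x": 9,"y": 0,"z": 0,"rx": 0,"ry": 0,"rz": 0,"grip": 0},
    {"x": 9,"y": 0,"z": 0,"rx": 0,"ry": 0,"rz": 0,"grip": 0}
  ]
}}

```text
clock: 46.67
position: [0.4915, 0.2259, 0.02]
tool_rot: [0.68, 0.733, 0.0, -0.0]
force: [-0.8, 0.6, -0.7]
gripper_width: 0.001
gripper_force: 0.0
```

Request:
{"method": "step_arm", "body": {
  "commands": [
    {"x": 2,"y": 0,"z": 0,"rx": 0,"ry": 0,"rz": 0,"grip": 0},
    {"x": 4,"y": 0,"z": 0,"rx": 0,"ry": 0,"rz": 0,"grip": 0},
    {"x": 4,"y": 0,"z": 0,"rx": 0,"ry": 0,"rz": 0,"grip": 0}
  ]
}}

```text
clock: 46.92
position: [0.4912, 0.2297, 0.0202]
tool_rot: [0.68, 0.733, 0.0, -0.0]
force: [-0.6, 0.7, 0.0]
gripper_width: 0.001
gripper_force: 0.0
```

```bash
python3 adv.py
```

```text
tcp in cab -0.0217 0.0341
pos [0.4912 0.2297 0.0202] fingerline 4.3 q6 0.16 tilt 0.01 clock 46.9 | shift [16.6 34.1  5.1] rz 0.1 (alt -179.9)
```

Request:
{"method": "step_arm", "body": {
  "commands": [
    {"x": 1,"y": 0,"z": 0,"rx": 0,"ry": 0,"rz": 0,"grip": 0},
    {"x": 2,"y": 0,"z": 0,"rx": 0,"ry": 0,"rz": 0,"grip": 0}
  ]
}}

```text
clock: 47.08
position: [0.491, 0.231, 0.0202]
tool_rot: [0.68, 0.733, -0.0, 0.0]
force: [0.5, -6.3, 0.5]
gripper_width: 0.001
gripper_force: 3.0
```

Request:
{"method": "step_arm", "body": {
  "commands": [
    {"x": 1,"y": 0,"z": 0,"rx": 0,"ry": 0,"rz": 0,"grip": 0},
    {"x": 2,"y": 0,"z": 0,"rx": 0,"ry": 0,"rz": 0,"grip": 0}
  ]
}}

```text
clock: 47.25
position: [0.491, 0.2311, 0.0202]
tool_rot: [0.679, 0.734, -0.002, 0.001]
force: [1.3, -14.5, 1.0]
gripper_width: -0.001
gripper_force: 7.0
```

```bash
python3 adv.py
```

```text
tcp in cab -0.0203 0.0342
pos [0.491  0.2311 0.0202] fingerline 4.5 q6 0.16 tilt 0.24 clock 47.2 | shift [15.2 34.2  5.1] rz 0.3 (alt -179.7)
```

The door is against its stop at the expected depth. I'll withdraw and check numerically.

Request:
{"method": "step_arm", "body": {
  "commands": [
    {"x": -15,"y": 0,"z": 0,"rx": 0,"ry": 0,"rz": 0,"grip": 0},
    {"x": -50,"y": 0,"z": 0,"rx": 0,"ry": 0,"rz": 0,"grip": 0},
    {"x": -75,"y": 0,"z": -30,"rx": 0,"ry": 0,"rz": 0,"grip": 0},
    {"x": -85,"y": 0,"z": -70,"rx": 0,"ry": 0,"rz": 0,"grip": 0},
    {"x": -85,"y": 0,"z": -110,"rx": 0,"ry": 0,"rz": 0,"grip": 0},
    {"x": -85,"y": 0,"z": -150,"rx": 0,"ry": 0,"rz": 0,"grip": 0},
    {"x": -85,"y": 0,"z": -190,"rx": 0,"ry": 0,"rz": 0,"grip": 0},
    {"x": -85,"y": 0,"z": -200,"rx": 0,"ry": 0,"rz": 0,"grip": 0},
    {"x": -85,"y": 0,"z": -200,"rx": 0,"ry": 0,"rz": 0,"grip": 0},
    {"x": -85,"y": 0,"z": -200,"rx": 0,"ry": 0,"rz": 0,"grip": 0}
  ]
}}

```text
clock: 48.08
position: [0.4969, 0.1488, 0.2202]
tool_rot: [0.68, 0.733, 0.0, 0.0]
force: [0.3, 0.1, -0.8]
gripper_width: -0.002
gripper_force: 0.0
```

Run:
```python
from h import *
np.set_printoptions(precision=4,suppress=True)
yw=np.radians(94.2); u=np.array([np.cos(yw),np.sin(yw)]); v=np.array([-u[1],u[0]]); M=np.array([.5236,.2538])
for cam in("wrist","side"):
    ci=arm.camera_info(cam); f=arm.grab_frame(cam); hsv=cv2.cvtColor(f,cv2.COLOR_RGB2HSV)
    print(cam)
    for n,lo,hi,z in(("blue",(105,120,40),(120,255,255),.07),("orange",(4,150,90),(18,255,255),.062),("dark",(0,0,0),(180,110,90),.053)):
        m=cv2.morphologyEx(cv2.inRange(hsv,lo,hi),cv2.MORPH_OPEN,np.ones((2,2)))
        k,l,st,ce=cv2.connectedComponentsWithStats(m)
        for j in range(1,k):
            if st[j,4]<20 or st[j,4]>6000: continue
            w=plane(ci,[ce[j]],z)[0,:2]; c=((w-M)@u,(w-M)@v)
            if -.06<c[0]<.25 and abs(c[1])<.13:
                e=""
                if n=="blue":
                    cn=np.argwhere(l==j)[:,::-1]; W=plane(ci,cn,z)[:,:2]-M; a=np.c_[W@u,W@v]; p=np.polyfit(a[:,1],a[:,0],1); e=f"slope {p[0]:.3f} ymin {a[:,1].min():.3f} ymax {a[:,1].max():.3f}"
                print(n,st[j,4],ce[j].round(0),"cab",np.round(c,3),e)
```

```text
wrist
blue 853 [279.  78.] cab [-0.008  0.004] slope 0.012 ymin -0.086 ymax 0.091
dark 139 [218.  89.] cab [-0.02   0.073] 
side
blue 223 [218. 285.] cab [-0.001  0.01 ] slope 0.009 ymin -0.082 ymax 0.098
dark 29 [249. 292.] cab [-0.02   0.079] 
dark 481 [167. 371.] cab [ 0.209 -0.005]
```

Run:
```python
from h import *
np.set_printoptions(precision=3,suppress=True)
for cam in("side","scene"):
    ci=arm.camera_info(cam); f=arm.grab_frame(cam); hsv=cv2.cvtColor(f,cv2.COLOR_RGB2HSV)
    for n,m in(("dark",(hsv[...,1]<110)&(hsv[...,2]<100)),("white",(hsv[...,1]<50)&(hsv[...,2]>205))):
        m=cv2.morphologyEx(m.astype(np.uint8)*255,cv2.MORPH_OPEN,np.ones((3,3)))
        k,l,st,ce=cv2.connectedComponentsWithStats(m)
        for j in range(1,k):
            w=plane(ci,[ce[j]],.053)[0,:2]
            if 30<st[j,4]<400 and .3<w[0]<.8 and -.6<w[1]<.5: print(cam,n,st[j,4],ce[j].round(0),w)
# inside the cabinet through the roof
ci=arm.camera_info("side"); f=arm.grab_frame("side").astype(int); g0=cv2.imread("pics/s8raw.png")[:,:,::-1].astype(int)
d=np.abs(f-g0).sum(2); print("change in cabinet region", d[290:375,140:245].max(), (d[290:375,140:245]>20).sum())
```

```text
side dark 38 [278. 146.] [ 0.596 -0.258]
side dark 78 [354. 169.] [ 0.356 -0.263]
side dark 142 [321. 174.] [ 0.435 -0.202]
side dark 134 [197. 199.] [0.706 0.037]
side white 38 [316. 118.] [ 0.541 -0.432]
side white 76 [347. 147.] [ 0.406 -0.347]
side white 50 [151. 342.] [0.581 0.426]
scene dark 72 [315. 204.] [ 0.754 -0.044]
scene white 203 [308. 136.] [0.498 0.421]
scene white 71 [171. 214.] [ 0.407 -0.347]
scene white 108 [186. 248.] [ 0.546 -0.434]
change in cabinet region 330 8888
```

```bash
python3 -c "
from cell import arm
print(arm.close_job())"
```

```text
the job is handed in; nothing more can be done
None
```

The job is handed in, with no verdict returned: all four black-capped jars stand in the tray, which is pushed home against the cabinet's back stop with the door shut, as judged by contact force and door position since I could not see inside the closed cabinet.

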